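# Index the cheese turntable and relock its plunger

## Robot

A 6-joint arm with a two-finger parallel gripper is mounted at the origin on a cart in front of the work surface, level with it; the furniture and walls round the work are solid. World frame = base frame: x ahead of the robot, y to its left, z up, the work surface at z = 0. Lengths are in m, angles in rad, forces in N, time in s.
With the tool pointing down it reaches from about 0.35 to 0.875 m from the base axis. Payload 15.5 kg.
Tool frame: the origin (TCP) lies at the very end of the fingers, on their centre line; the grasp point (between the pads) lies 19 mm behind it; z points along the fingers, y is the direction in which the jaws open and shut (so a half turn about z gives the same grasp; the last joint's range is limited). The gripper opens to 85 mm and grips with 20 to 120 N. Pads are 22 mm wide; open, the fingers measure 114 mm over their backs; the gripper's body (76 mm by 85 mm) begins 54 mm behind the grasp point. The pads swing forward as they close: fully open they stand 13 mm farther back than shut.
Start: joints at [1.208, 0.494, 1.345, -0, 1.302, -0.096], TCP at [0.165, 0.603, 0.199] pointing down, gripper open.
Joint ranges: [-2.91, 2.91], [-0.82, 2.16], [0.22, 2.67], [-1.22, 4.37], [0.12, 2.79], [-3.08, 3.08]. Speed limits (rad/s): [1.89, 1.89, 2.57, 3.01, 3.01, 3.01].

## Interface

Orientations are given as a rotation vector (axis times angle).
In Python, from plant import bot, optics gives the robot as it stands.
- The arm moves only by the tool send_rows, never from a script. Its argument "commands" is a list of rows, each a list of 6 numbers: the shift along the tool's x, y, z in m, then the turn, a rotation vector about the tool's x, y, z in degrees. A call has 1 to 12 rows; each row shifts and turns the pose as measured when the row begins, along the tool's axes as they then stand; what a row does not reach is not made up. A row lasts 1/12 s, in which the tool goes at most 41.7 mm and 7.16 degrees, less where a joint would pass 70% of its speed; a pose out of reach is approached as far as the arm can. A call with a gripper value outside its range is refused whole. "gripper" is the finger opening in m, from 0 to 0.0854, set as the call begins (left out, the last holds). The fingers move at their own pace and stop on an object; "force" is the grip in N (left out, the last holds). Time passes only in rows, so rows that do not move let the fingers close. It gives the time, the measured TCP pose, the force and the opening at its end, in the units of the state.
- bot.read_state(): the state, without advancing time (a new reading comes with each control period).
- optics.read_camera(name): name is "scene" or "side" or "wrist"; returns the picture (480x640x3 uint8, red, green, blue); there is no depth.
- optics.camera_params(name): a dict with "mtx" (3x3 intrinsics, pixels), "R" (3x3) and "t" (3): a world point X has camera coordinates R X + t. Camera axes: x right, y down, z forward; pixel columns grow to the right and rows downward; lengths in m; the calibration is good to about 2 mm. A picture is of the moment at which its call begins: read the wrist's pose just before it. camera_params takes no time and is no camera call; for the wrist camera it gives the pose at the moment of the call.
- bot.sign_off(): hands the job in, once; it reports no verdict.
The state is a dict: "clock": time; "q": joint angles; "qvel": joint speeds; "tau": joint torques, N m; "tool_pos": TCP position; "ee_rot": TCP orientation; "force": force on the tool from outside, world axes, zero at the start; "ft_torque": the same for the moment, N m; "width": finger opening in m.
Only numpy, scipy, OpenCV 4.12 (cv2) and the standard library are available. Lean on these libraries where they do the work, as an engineer would, in place of code of your own. Each camera call takes 0.05 s, during which the arm holds its last target.

## Task

Bring the white goat cheese round to the front of the turntable: pull the red plunger knob out and twist it so that it stays out, turn the table by its black post until the white cheese stands at the plunger, and twist the knob back so that the pin springs fully home in the brass stop there and locks the table. Feel for the stop, do not touch the two cheeses on the table with the gripper, and leave the other cheeses alone.

Things in the scene. Friction and masses are not known exactly. Their poses are not given: they have to be found in the camera images.
- swivel_base: fixed dark steel base of the cheese turntable, 184 mm across; origin on the counter under the turning axis, which is vertical (z). The base's own -x side is its front, which looks to the robot's left: there a bracket holds the spring plunger, whose axis lies in the base's x-z plane and leans 35 degrees from vertical, outward to the front
- front_station (a point): point on the wooden top's surface (66 mm above the counter), 52 mm in front of the turning axis towards the plunger: where the white cheese shall stand; fixed to the base
- swivel_top (a joint): angle of the turning top, rad, positive counter-clockwise from above, 0 at the start (locked in its home notch), limits 1.25 either way; turning takes about 0.1 N m. The top is a wooden disc 176 mm across, surface 66 mm high, on a steel index rim 200 mm across whose top is 50 mm high
- handle_grip (a point): on the axis of the upright black round post by which the top is turned, 22 mm diameter, 60 mm tall; this point is 37 mm above the wooden top and 23 mm below the post's upper end, 70 mm from the turning axis, opposite the plunger at the start; turns with the top
- plunger_pin (a joint): how far the plunger is pulled out along its leaning axis, m: 0 fully home in a notch, about 0.014 when the 10 mm pin's round tip rides on the rim between notches, about 0.021 when parked, 0.028 at the end of its travel. Its spring pulls it home with 5 N at 0 and 10 N at 0.025
- plunger_knob (a joint): twist of the knob about the plunger's axis, rad, positive counter-clockwise seen from its outer end: 0 locked, 1.25 end stop. It turns only when pulled out beyond 0.021; let go at 1.25 its cross pin rests on the sleeve and the plunger stays out (parked). Turned back to 0 it drops into the slot and the spring pushes the pin on to the rim or into a notch
- plunger_grip (a point): in the red bar knob of the plunger: bar 64 mm long (the point's x axis), 16 mm thick (y), 34 mm deep along the plunger's axis (z, pointing outward, the pull direction); the point lies 14 mm below the knob's outer face and 20 mm above its inner one; a steel sleeve 26 mm across begins 10 mm below the inner face when home
- goat_center (a point): centre of the white goat cheese, a rounded block 62 mm wide and 62 mm high, loose on the wooden top, 60 degrees to the left or right of the front at the start
- cube_center (a point): centre of the yellow cheese cube, 50 mm wide and 50 mm high, loose on the wooden top, on the other side of the front at the start
- goat_drum_2: grey-white drum of cheese, 98 mm across, 67 mm high, bystander on the counter; origin under its centre
- half_bloomy: half of a white flat cheese, 127 x 64 x 50 mm, bystander on the counter; origin under its centre
- pink_cut: orange-rinded cheese wedge, 105 x 92 x 46 mm, bystander on the counter; origin under its centre
- rim_front (a point): point on the base, at the rim's upper edge where the pin meets it (100 mm in front of the axis). The rim is smooth but for the home notch and two brass stops, each with one 13 mm notch: one for turning each way, clamped somewhere 54 to 66 degrees (0.94 to 1.15 rad) from home, differently each time and not given: feel or look for it. In a notch the pin holds the table fast
Not all that is in view belongs to the job. Leave any purple look-alike of the part that bears cube_center alone.

How it is judged:
On the way, in this order (a step that is already met when the one before it is completed fails the run):
1. the plunger is pulled and twisted so that it stays out, the table still at home (value of joint plunger_pin above 0.018 m and value of joint plunger_knob above 0.7 rad and value of joint swivel_top between -0.15 and 0.15 rad), for 0.2 s.
2. the table is turned away from home by more than 0.6 rad with the pin out of the notches (value of joint plunger_pin above 0.01 m and (value of joint swivel_top above 0.6 rad or value of joint swivel_top below -0.6 rad)), for 0.1 s.
At the end, for the whole second after the job is handed in: The plunger's pin is fully home in a brass stop (pulled out less than 4 mm), the knob twisted back (under 0.3 rad), the table at rest more than 0.85 rad from its home notch, the white cheese's centre within 25 mm of the front station seen from above, and both cheeses upright on the wooden top (value of joint plunger_pin below 0.004 m and value of joint plunger_knob below 0.3 rad and (value of joint swivel_top above 0.85 rad or value of joint swivel_top below -0.85 rad) and horizontal distance between goat_center and front_station below 0.025 m and height (world z) of goat_center above 0.085 m and height (world z) of cube_center above 0.08 m and angle between each of goat_center, cube_center's own z axis and vertical below 0.15 rad and velocity of joint swivel_top between -0.05 and 0.05 rad/s); the robot touches nothing.
It fails at once if the gripper touches a cheese on the table (contact force between the fingers and goat_brick above 2 N or contact force between the fingers and tasting_cube above 2 N).
It fails at once if a bystander cheese on the counter is moved more than 30 mm (distance of any of goat_drum_2, half_bloomy, pink_cut from where it was at the start of the episode above 0.03 m).
It also fails if it takes over 66 s, if anything falls off the work surface, if the arm or the gripper's body presses on something with over 40 N, if the wrist force passes 120 N, or if a joint passes its speed limit or range.

## Working session

There is one attempt and no reset: what is moved stays moved. The work goes in short steps, Python scripts to look and compute and a tool call to move; the robot and the scene stay as the last step left them, time stands still between calls to the robot, and variables do not carry over. Pictures are saved under pics/ and viewed, and the job is handed in when it is done.

Besides the shell and the picture viewer there is one more tool, called by a JSON object that holds its "api" and its "payload". send_rows: Moves the arm, as the interface text tells. Its arguments: {"type":"object","properties":{"commands":{"type":"array"},"gripper":{"type":"number"},"force":{"type":"number"}},"required":["commands"]}

```bash
mkdir -p pics; ls
python3 - <<'E'
from plant import bot, optics
import cv2
s=bot.read_state();print({k:s[k] for k in('clock','q','tool_pos','ee_rot','force','width')})
for n in('scene','side','wrist'):
    im=optics.read_camera(n);cv2.imwrite(f'pics/{n}0.png',im[:,:,::-1])
    p=optics.camera_params(n);print(n,p)
E
```

```text
pics
{'clock': 0.0, 'q': array([ 1.20750167e+00,  4.94200237e-01,  1.34612625e+00,  1.12344910e-05,
        1.30246991e+00, -9.55242794e-02]), 'tool_pos': array([0.16523363, 0.60236252, 0.19839132]), 'ee_rot': array([-4.19323875e-01, -3.11319489e+00,  1.83725493e-03]), 'force': array([-0.50004524,  0.60698313,  0.02453404]), 'width': 0.08507270239339548}
scene {'mtx': array([[502.60209485,   0.        , 310.645298  ],
       [  0.        , 502.60209485, 240.31600102],
       [  0.        ,   0.        ,   1.        ]]), 'R': array([[ 0.76888425, -0.63934502,  0.00741271],
       [-0.39147461, -0.47989534, -0.78514208],
       [ 0.50553401,  0.60078149, -0.61927132]]), 't': array([-0.43689047,  0.22657357,  1.27138757])}
side {'mtx': array([[520.72366722,   0.        , 314.45846705],
       [  0.        , 520.72366722, 249.63739196],
       [  0.        ,   0.        ,   1.        ]]), 'R': array([[ 0.99976024, -0.00210861,  0.02179468],
       [ 0.01797512, -0.48936207, -0.87189544],
       [ 0.01250398,  0.87207816, -0.48920684]]), 't': array([-0.5049313 ,  0.02798732,  1.30398656])}
wrist {'mtx': array([[350.06355656,   0.        , 317.83946771],
       [  0.        , 350.06355656, 248.4664183 ],
       [  0.        ,   0.        ,   1.        ]]), 'R': array([[ 2.64100483e-01,  9.64495162e-01, -1.32765752e-04],
       [ 9.26233452e-01, -2.53585174e-01,  2.78901687e-01],
       [ 2.68965660e-01, -7.37810423e-02, -9.60319651e-01]]), 't': array([-0.62563247, -0.03699851,  0.37698643])}
```

View pics/scene0.png

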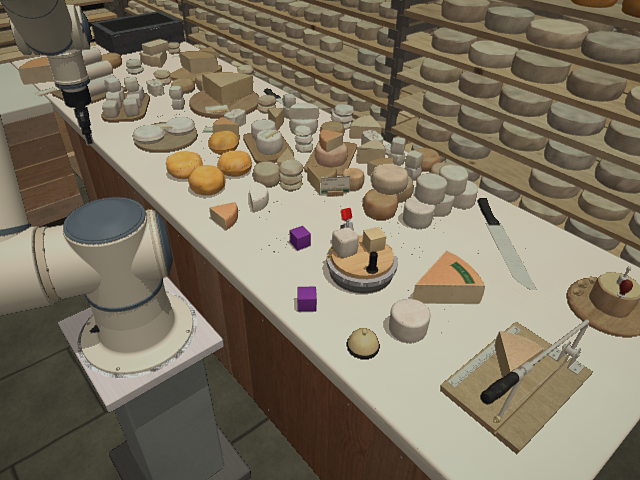

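View pics/side0.png

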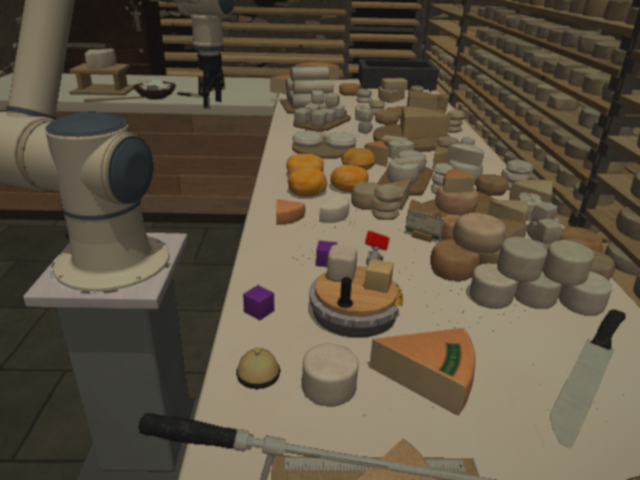

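View pics/wrist0.png

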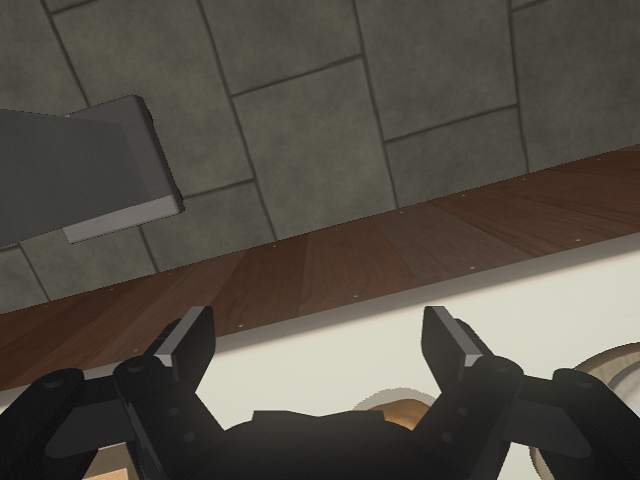

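Run:
```python
import cv2
a=cv2.imread('pics/scene0.png');b=cv2.imread('pics/side0.png')
cv2.imwrite('pics/c1.png',cv2.resize(a[200:300,310:430],None,fx=6,fy=6,interpolation=2))
cv2.imwrite('pics/c2.png',cv2.resize(b[220:340,290:420],None,fx=5.,fy=5.,interpolation=2))
```

```text
(no output)
```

View pics/c1.png

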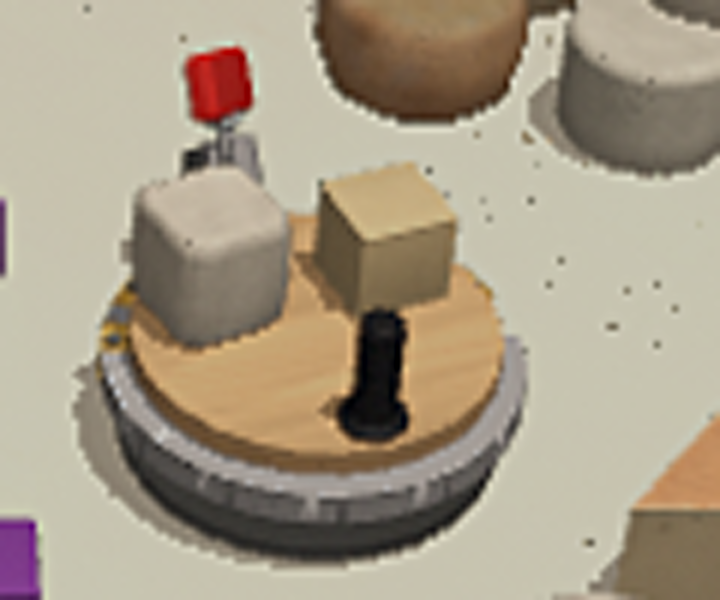

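View pics/c2.png

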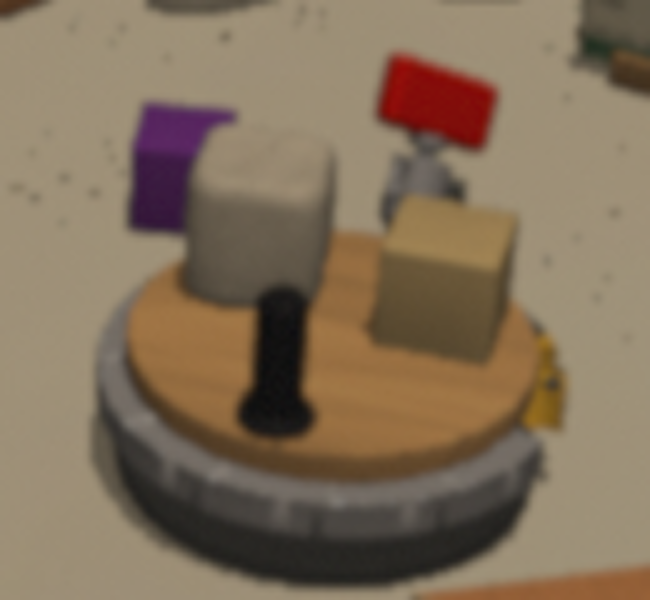

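```bash
cat > h.py <<'E'
import numpy as np, cv2
from plant import bot, optics
from scipy.spatial.transform import Rotation as Rot
def ray(p,uv):
    uv=np.atleast_2d(uv).astype(float)
    d=np.c_[(uv-p['mtx'][:2,2])/[p['mtx'][0,0],p['mtx'][1,1]],np.ones(len(uv))]
    return -p['R'].T@p['t'], d@p['R']
def plane(p,uv,z):
    c,d=ray(p,uv); return c+d*((z-c[2])/d[:,2])[:,None]
def tri(ps,uvs):
    A=np.zeros((3,3));b=np.zeros(3)
    for p,uv in zip(ps,uvs):
        c,d=ray(p,uv);d=d[0]/np.linalg.norm(d[0]);M=np.eye(3)-np.outer(d,d);A+=M;b+=M@c
    return np.linalg.solve(A,b)
def proj(p,X):
    x=np.atleast_2d(X)@p['R'].T+p['t'];u=x@p['mtx'].T;return u[:,:2]/u[:,2:]
E
python3 - <<'E'
from h import *
ps={n:optics.camera_params(n) for n in('scene','side')}
roi={'scene':(200,300,310,430),'side':(220,340,290,420)}
red={}
for n in ps:
    im=cv2.imread(f'pics/{n}0.png');h=cv2.cvtColor(im,cv2.COLOR_BGR2HSV)
    y0,y1,x0,x1=roi[n]
    m=np.zeros(im.shape[:2],np.uint8);m[y0:y1,x0:x1]=1
    w=((h[...,0]<18)&(h[...,0]>5)&(h[...,1]>95)&(h[...,2]>110)&(m>0)).astype(np.uint8)
    k,l,st,c=cv2.connectedComponentsWithStats(w);i=1+np.argmax(st[1:,4]);print(n,'wood',st[i])
    v,u=np.where(l==i);P=plane(ps[n],np.c_[u,v],.066)
    print('circ',cv2.minEnclosingCircle(P[:,:2].astype(np.float32)))
    hull=cv2.convexHull(P[:,:2].astype(np.float32))[:,0]
    r=((h[...,0]<6)|(h[...,0]>174))&(h[...,1]>180)&(h[...,2]>90)&(m>0)
    v,u=np.where(r);red[n]=(u.mean(),v.mean());print('red',len(u),red[n],cv2.minAreaRect(np.c_[u,v].astype(np.float32)))
    b=(h[...,2]<40)&(m>0)
    k,l,st,c=cv2.connectedComponentsWithStats(b.astype(np.uint8))
    for i in range(1,k):
        if st[i,4]>20:print('blk',st[i],c[i])
    vis=im[y0:y1,x0:x1].copy();vis[w[y0:y1,x0:x1]>0]=(0,255,0)
    cv2.imwrite(f'pics/m_{n}.png',cv2.resize(vis,None,fx=3,fy=3))
print('knob',tri(ps.values(),red.values()))
E
```

```text
scene wood [331 236  63  43 992]
circ ((0.5841203331947327, -0.20383504033088684), 0.09184682369232178)
red 102 (np.float64(346.0686274509804), np.float64(213.50980392156862)) ((346.1756591796875, 213.5540313720703), (10.685934066772461, 9.699540138244629), 80.53767395019531)
blk [367 252  11  21 151] [372.41059603 262.94039735]
side wood [ 346  266   52   46 1178]
circ ((0.5939904451370239, -0.19966305792331696), 0.08772674947977066)
red 259 (np.float64(376.74903474903476), np.float64(239.93436293436292)) ((376.8623962402344, 239.95870971679688), (21.55109214782715, 12.451742172241211), 16.699243545532227)
blk [339 278  13  29 254] [345.23228346 292.97637795]
blk [315 314  77  22 286] [353.48601399 329.30769231]
knob [ 0.64583721 -0.06940544  0.11001032]
```

```bash
cat >> h.py <<'E'
def pose():
    s=bot.read_state();return np.array(s['tool_pos']),Rot.from_rotvec(s['ee_rot'])
def delta(Xt,Rt):
    """tool-frame shift (mm) and turn (deg) to target; Rt Rotation"""
    x,R=pose();return R.inv().apply(np.array(Xt)-x)*1000,(R.inv()*Rt).as_rotvec(degrees=True)
def frame(z,y):
    z=np.array(z,float)/np.linalg.norm(z);y=np.array(y,float);y-=z*(z@y);y/=np.linalg.norm(y)
    return Rot.from_matrix(np.c_[np.cross(y,z),y,z])
E
python3 - <<'E'
from h import *
x,R=pose();p=optics.camera_params('wrist')
C=-p['R'].T@p['t'];print('cam in tool',R.inv().apply(C-x),'axes',R.inv().apply(p['R']))
print(R.as_matrix())
ps=[optics.camera_params(n) for n in('scene','side')]
print('post top',tri(ps,[(373.8,252.3),(346.4,279.2)]), [plane(p,q,.126) for p,q in zip(ps,[(373.8,252.3),(346.4,279.2)])])
print(delta([0.5,-0.15,0.36],frame([0,0,-1],[.265,.964,0])))
E
```

```text
cam in tool [ 0.06992535  0.00078701 -0.17372728] axes [[ 5.50085964e-04  9.99999530e-01 -7.98300546e-04]
 [-9.60292330e-01  3.05521132e-04 -2.78995605e-01]
 [-2.78995230e-01  9.20073458e-04  9.60292047e-01]]
[[-9.64349739e-01  2.64630811e-01 -3.40309068e-04]
 [ 2.64631012e-01  9.64349349e-01 -8.72156216e-04]
 [ 9.73774218e-05 -9.31119952e-04 -9.99999562e-01]]
post top [ 0.56492261 -0.26217163  0.12556918] [array([[ 0.56583854, -0.26130182,  0.126     ]]), array([[ 0.56423943, -0.26473915,  0.126     ]])]
(array([-521.90129179, -637.18182175, -160.92752229]), array([-0.0533505 , -0.00556735,  0.02569934]))
```

{"api": "send_rows", "payload": {"commands": [[-0.02,-0.032,-0.008,0,0,0],[-0.02,-0.032,-0.008,0,0,0],[-0.02,-0.032,-0.008,0,0,0],[-0.02,-0.032,-0.008,0,0,0],[-0.025,-0.032,-0.008,0,0,0],[-0.025,-0.032,-0.008,0,0,0],[-0.025,-0.032,-0.008,0,0,0],[-0.025,-0.032,-0.008,0,0,0],[-0.025,-0.032,-0.008,0,0,0],[-0.025,-0.032,-0.008,0,0,0],[-0.025,-0.032,-0.008,0,0,0],[-0.025,-0.032,-0.008,0,0,0]]}}

```text
clock: 1.15
tool_pos: [0.3299, 0.1547, 0.2922]
ee_rot: [-0.402, -3.114, 0.007]
force: [2.1, 1.0, -0.2]
width: 0.0854
```

Run:
```python
from h import *
print(pose()[0],delta([0.52,-0.15,0.35],frame([0,0,-1],[.265,.964,0])))
```

```text
[0.32993716 0.15473449 0.29223693] (array([-261.18128065, -246.70190723,  -56.97434334]), array([-0.26503111, -0.07525709,  0.65034238]))
```

{"api": "send_rows", "payload": {"commands": [[-0.024,-0.023,-0.005,0,0,0],[-0.024,-0.023,-0.005,0,0,0],[-0.024,-0.023,-0.005,0,0,0],[-0.024,-0.023,-0.005,0,0,0],[-0.024,-0.023,-0.005,0,0,0],[-0.024,-0.023,-0.005,0,0,0],[-0.024,-0.023,-0.005,0,0,0],[-0.024,-0.023,-0.005,0,0,0],[-0.024,-0.023,-0.005,0,0,0],[-0.024,-0.023,-0.005,0,0,0],[-0.02,-0.015,-0.005,0,0,0],[0,0,0,0,0,0]]}}

```text
clock: 2.15
tool_pos: [0.5242, -0.1737, 0.3515]
ee_rot: [0.415, 3.114, -0.007]
force: [0.1, 1.8, -0.4]
width: 0.0849
```

Run:
```python
from h import *
import pickle
print(pose()[0]);p=optics.camera_params('wrist');im=optics.read_camera('wrist')
pickle.dump(p,open('w1.pkl','wb'));cv2.imwrite('pics/w1.png',im[:,:,::-1])
```

```text
[ 0.52422254 -0.17371502  0.3515276 ]
```

View pics/w1.png

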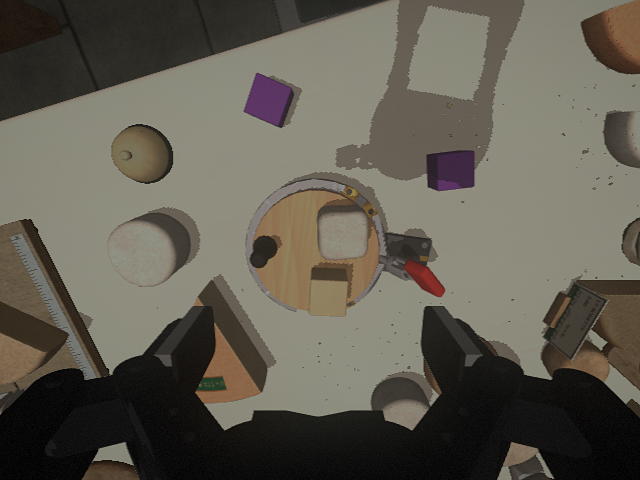

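Run:
```python
import cv2
a=cv2.imread('pics/w1.png')
cv2.imwrite('pics/c3.png',cv2.resize(a[165:330,235:460],None,fx=3.5,fy=3.5,interpolation=2))
```

```text
(no output)
```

View pics/c3.png

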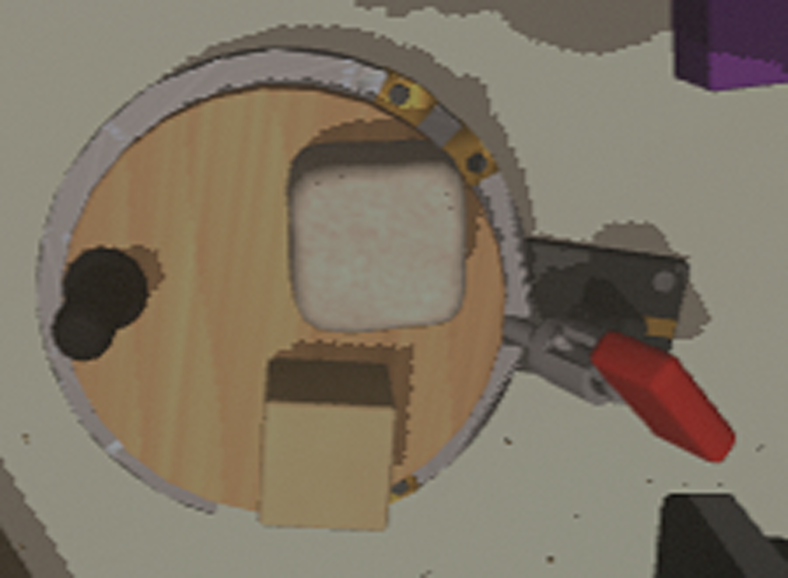

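Run:
```python
import cv2,numpy as np
a=cv2.imread('pics/w1.png');b=cv2.imread('pics/side0.png');c=cv2.imread('pics/scene0.png')
f=lambda im,y,x,h,w:cv2.convertScaleAbs(cv2.resize(im[y:y+h,x:x+w],(380,380),interpolation=2),alpha=1.5)
cv2.imwrite('pics/c4.png',np.hstack([f(a,245,390,60,60),f(b,225,357,38,38)]))
cv2.imwrite('pics/c5.png',np.hstack([f(c,198,330,38,38)]))
```

```text
(no output)
```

View pics/c4.png

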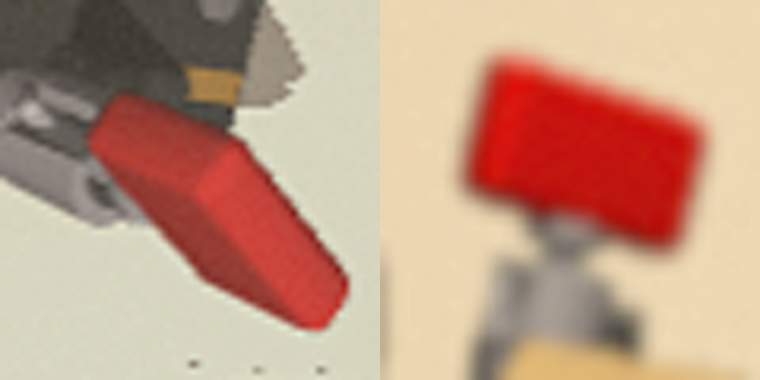

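View pics/c5.png

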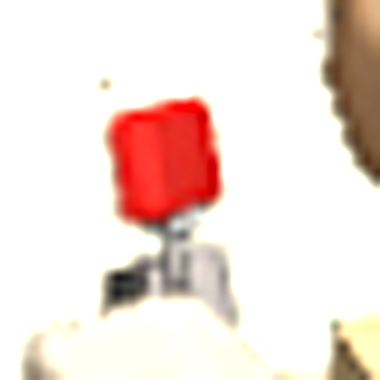

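Run:
```python
from h import *
import pickle
p=pickle.load(open('w1.pkl','rb'))
k=60/380
pts=np.array([(195,190),(240,140),(348,285),(320,328),(120,95),(90,140),(205,280)],float)*k+[390,245]
obj=np.array([(-32,-8,14),(-32,8,14),(32,8,14),(32,-8,14),(-32,8,-20),(-32,-8,-20),(32,-8,-20)],float)/1000
ok,r,t=cv2.solvePnP(obj,pts,p['mtx'],None)
pr,_=cv2.projectPoints(obj,r,t,p['mtx'],None);print('err',(pr[:,0]-pts).round(1).tolist())
Rw=p['R'].T@cv2.Rodrigues(r)[0];Xw=p['R'].T@(t[:,0]-p['t']);print('grip',Xw,'\n',Rw.round(3))
for n in('side','scene'):print(n,proj(optics.camera_params(n),Xw+obj@Rw.T).round(1).tolist())
# rim
c=np.array([(37,275),(275,47),(215,513),(60,180),(160,78),(527,225)])/3.5+[235,165]
P=plane(p,c,.05)[:,:2]
A=np.c_[2*P,np.ones(len(P))];s=np.linalg.lstsq(A,(P**2).sum(1),rcond=None)[0];print('rim ctr',s[:2],np.sqrt(s[2]+s[:2]@s[:2]))
ctr=s[:2]
h=lambda q,z:plane(p,np.array(q)/3.5+[235,165],z)[0,:2]
for n,q,z in[('notch',(437,126),.05),('scr1',(400,95),.053),('scr2',(477,163),.053),('posttop',(83,332),.126),('postbase',(105,288),.07),('goat',(380,248),.128),('cube',(327,465),.116)]:
    P=h(q,z);d=P-ctr;print(n,P,np.linalg.norm(d),np.degrees(np.arctan2(d[1],d[0])))
```

```text
err [[0.2, 0.4], [-0.4, -0.7], [0.5, -1.0], [-1.0, 0.7], [1.0, -0.5], [-0.4, 0.8], [0.1, 0.2]]
grip [ 0.68332778 -0.04869546  0.03431708] 
 [[ 0.833 -0.53   0.158]
 [ 0.398  0.773  0.494]
 [-0.384 -0.348  0.855]]
side [[382.0, 256.5], [377.7, 255.8], [397.4, 259.7], [401.9, 260.4], [375.2, 269.9], [379.5, 270.6], [399.4, 274.2]]
scene [[347.5, 223.2], [342.6, 223.9], [349.2, 220.1], [353.9, 219.5], [344.5, 234.7], [349.4, 234.1], [355.8, 230.0]]
rim ctr [ 0.59218246 -0.19425712] 0.10049188890970175
notch [ 0.54025863 -0.1190624 ] 0.09138013304959143 124.6260467763905
scr1 [ 0.52443944 -0.13024466] 0.09320252994498558 136.6218559093255
scr2 [ 0.55784676 -0.10755882] 0.09324985048689903 111.60537654191823
posttop [ 0.56425471 -0.25794757] 0.06954447010141915 -113.67706214089617
postbase [ 0.56445589 -0.25883078] 0.07027460488692028 -113.2376600331047
goat [ 0.56141197 -0.15249629] 0.05187282439159696 126.38377369356019
cube [ 0.6383259  -0.19059828] 0.04628828116893841 4.533649858036955
```

Run:
```python
from h import *
import pickle
from scipy.optimize import least_squares
p=pickle.load(open('w1.pkl','rb'));ps=optics.camera_params('side')
w=np.array([(195,190),(240,140),(348,285),(320,328),(120,95),(90,140),(205,280)],float)*60/380+[390,245]
sd=np.array([(535,72),(500,55),(703,125),(465,185),(505,200),(675,248)],float)
sd=(sd-[380,0])/10+[357,225]
obj=np.array([(-32,-8,14),(-32,8,14),(32,8,14),(32,-8,14),(-32,8,-20),(-32,-8,-20),(32,-8,-20)],float)/1000
si=[0,1,3,4,5,6]
a=np.radians(66.5);z=np.array([.5736*np.cos(a),.5736*np.sin(a),.8192])
def res(v):
    X=Rot.from_rotvec(v[:3]).apply(obj)+v[3:]
    return np.r_[(proj(p,X)-w).ravel(),(proj(ps,X)[si]-sd).ravel()]
x0=np.r_[Rot.from_matrix(np.c_[[0.833,.398,-.384],[-.53,.773,-.348],[.158,.494,.855]]).as_rotvec(),.645,-.07,.11]
s=least_squares(res,x0,loss='soft_l1');print(s.fun.reshape(-1,2).round(1).tolist());print(s.x[3:],Rot.from_rotvec(s.x[:3]).as_matrix().round(3))
# constrained: z known, twist free
b=np.cross(z,[0,0,1]);b/=np.linalg.norm(b)  # tangential
def mk(t):
    x=np.cos(t)*b+np.sin(t)*np.cross(z,b);return np.c_[x,np.cross(z,x),z]
def res2(v):
    X=obj@mk(v[0]).T+v[1:];return np.r_[(proj(p,X)-w).ravel(),(proj(ps,X)[si]-sd).ravel()]
s2=least_squares(res2,[0,.645,-.07,.11],loss='soft_l1');print(s2.fun.reshape(-1,2).round(1).tolist());print(np.degrees(s2.x[0]),s2.x[1:],'\n',mk(s2.x[0]).round(3))
c=np.array([.5922,-.1943]);d=s2.x[1:3]-c;print(np.linalg.norm(d),np.degrees(np.arctan2(d[1],d[0])), 'along axis from rim', (s2.x[3]-.05)/.819,(np.linalg.norm(d)-.1)/.5736)
```

```text
[[0.1, 3.1], [0.9, 0.1], [3.8, -0.2], [1.2, 3.0], [-1.0, -3.1], [-3.7, 0.0], [-0.5, -0.7], [-0.1, -1.1], [-1.2, -0.3], [2.4, 0.1], [-1.6, 1.1], [-1.0, 0.6], [1.5, 1.8]]
[ 0.65022436 -0.0638455   0.10744217] [[ 0.783 -0.572  0.244]
 [ 0.413  0.772  0.483]
 [-0.465 -0.278  0.841]]
[[0.7, 2.9], [1.0, -0.3], [3.2, -0.8], [1.1, 2.5], [-1.8, -2.6], [-4.1, 0.7], [-1.4, -0.3], [-0.2, -1.4], [-1.4, -0.2], [2.3, 0.2], [-1.5, 1.2], [-0.7, 0.3], [1.6, 2.0]]
56.35825577717191 [ 0.65008996 -0.06426175  0.10736828] 
 [[ 0.78  -0.583  0.229]
 [ 0.405  0.748  0.526]
 [-0.478 -0.318  0.819]]
0.14234181729754353 66.00249899640168 along axis from rim 0.07004674522880026 0.07381767311287225
```

Run:
```python
from h import *
import pickle
p=pickle.load(open('w1.pkl','rb'));sc=optics.camera_params('scene');sd=optics.camera_params('side')
print('q',np.array(bot.read_state()['q']).round(3))
for n,pp,uv,z in [('brown side bottom',sd,(455,277),0),('brown scene bottom',sc,(380,219),0),('brown scene top-back',sc,(381,190),.05),('pale scene',sc,(418,226),0),('stack scene top',sc,(390,180),.1),('sign',sc,(335,193),0),('sign',sd,(424,238),0)]:
    print(n,plane(pp,uv,z))
g=np.array([.6495,-.0645,.1074]);R=Rot.from_matrix(np.c_[[.78,.405,-.478],[.583,-.748,.318],[-.229,-.526,-.819]])
z=R.as_matrix()[:,2]
for b in(.12,.06,0):
    print(b,g+z*(.019-b),delta(g+z*(.019-b),R))
```

```text
q [-0.424  0.274  1.283 -0.004  1.585 -1.73 ]
brown side bottom [[ 0.84847376 -0.04828157  0.        ]]
brown scene bottom [[ 0.82201835 -0.05211135  0.        ]]
brown scene top-back [[0.8922058  0.01756936 0.05      ]]
pale scene [[ 0.88959183 -0.15699686  0.        ]]
stack scene top [[ 0.89907052 -0.01033594  0.1       ]]
sign [[8.11922799e-01 1.58404731e-01 1.11022302e-16]]
sign [[0.80996868 0.15305236 0.        ]]
0.12 [ 0.67260905 -0.01135527  0.19012007] (array([-102.30103481,  195.0584513 ,  160.15418511]), array([ 23.3328571 , -36.77898503, 127.01579348]))
0.06 [ 0.6588809  -0.0429264   0.14097943] (array([-97.32034092, 161.19516261, 209.43369777]), array([ 23.3328571 , -36.77898503, 127.01579348]))
0 [ 0.64515275 -0.07449752  0.0918388 ] (array([-92.33964703, 127.33187392, 258.71321043]), array([ 23.3328571 , -36.77898503, 127.01579348]))
```

{"api": "send_rows", "payload": {"commands": [[0,0,0,1.23,-1.94,6.7],[0,0,0,1.23,-1.94,6.7],[0,0,0,1.23,-1.94,6.7],[0,0,0,1.23,-1.94,6.7],[0,0,0,1.23,-1.94,6.7],[0,0,0,1.23,-1.94,6.7],[0,0,0,1.23,-1.94,6.7],[0,0,0,1.23,-1.94,6.7],[0,0,0,1.23,-1.94,6.7],[0,0,0,1.23,-1.94,6.7],[0,0,0,1.23,-1.94,6.7],[0,0,0,1.23,-1.94,6.7]]}}

```text
clock: 3.2
tool_pos: [0.5143, -0.1649, 0.3491]
ee_rot: [2.09, 1.819, -0.402]
force: [0.6, 0.4, -0.5]
width: 0.0855
```

```bash
cat >> h.py <<'E'
G=np.array([.6495,-.0645,.1074]);RG=Rot.from_matrix(np.c_[[.78,.405,-.478],[.583,-.748,.318],[-.229,-.526,-.819]])
def pre(b,g=G,R=RG): return g+R.as_matrix()[:,2]*(.019-b)
E
python3 - <<'E'
from h import *
print(pose()[0],bot.read_state()['q'].round(2),delta(pre(.11),RG))
E
```

```text
[ 0.51433094 -0.16485468  0.34905056] [-0.13  0.23  1.44 -0.45  1.41  0.07] (array([225.56877797, 124.7252679 ,  88.31142831]), array([  8.43664911, -13.50758528,  45.66453091]))
```

{"api": "send_rows", "payload": {"commands": [[0,0,0,1.23,-1.94,6.6],[0,0,0,1.23,-1.94,6.6],[0,0,0,1.23,-1.94,6.6],[0,0,0,1.23,-1.94,6.6],[0,0,0,1.23,-1.94,6.6],[0,0,0,1.23,-1.94,6.6],[0,0,0,0.6,-1,3.5]]}}

```text
clock: 3.78
tool_pos: [0.5087, -0.1578, 0.3485]
ee_rot: [2.506, 0.774, -0.527]
force: [-0.1, 0.1, -0.2]
width: 0.0856
```

Run:
```python
from h import *
print(pose()[0],bot.read_state()['q'].round(2),delta(pre(.11),RG))
```

```text
[ 0.50871802 -0.15784833  0.34851076] [-0.04  0.38  1.31 -0.57  1.67  0.94] (array([263.93411854, -58.71432989,  26.50205868]), array([ 0.43079364, -0.39645311,  1.2682031 ]))
```

{"api": "send_rows", "payload": {"commands": [[0.037,-0.008,0.004,0.1,-0.1,0.3],[0.037,-0.008,0.004,0.1,-0.1,0.3],[0.037,-0.008,0.004,0.1,-0.1,0.3],[0.037,-0.008,0.004,0.1,-0.1,0.3],[0.037,-0.008,0.004,0,0,0],[0.037,-0.008,0.004,0,0,0],[0.02,-0.004,0.002,0,0,0],[0,0,0,0,0,0]]}}

```text
clock: 4.45
tool_pos: [0.6615, -0.0228, 0.1884]
ee_rot: [2.514, 0.739, -0.53]
force: [0.2, -1.0, 0.2]
width: 0.0854
```

Run:
```python
from h import *
import pickle
print(pose()[0],bot.read_state()['q'].round(2),delta(pre(.11),RG))
p=optics.camera_params('wrist');im=optics.read_camera('wrist')
pickle.dump(p,open('w2.pkl','wb'));cv2.imwrite('pics/w2.png',im[:,:,::-1])
```

```text
[ 0.66150282 -0.02275828  0.18841529] [ 0.15  0.76  1.03 -0.51  1.69  1.17] (array([12.45586902, -1.54378936,  0.04579421]), array([ 0.13855662,  0.06002475, -0.13993843]))
```

View pics/w2.png

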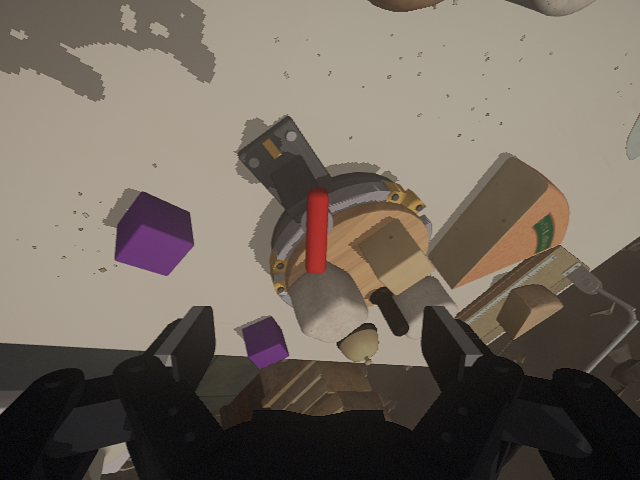

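Run:
```python
from h import *
import pickle
p=pickle.load(open('w2.pkl','rb'));im=cv2.imread('pics/w2.png')
h=cv2.cvtColor(im,cv2.COLOR_BGR2HSV);r=((h[...,0]<6)|(h[...,0]>174))&(h[...,1]>150)&(h[...,2]>60)
v,u=np.where(r);k=(v>170)&(v<290);u=u[k];v=v[k];print(u.min(),u.max(),v.min(),v.max(),cv2.minAreaRect(np.c_[u,v].astype(np.float32)))
for vv in range(188,276,8):print(vv,u[v==vv].min() if (v==vv).any() else None,u[v==vv].max() if (v==vv).any() else None)
M=RG.as_matrix()
o=np.array([(sx*32,sy*8,-z) for z in(14,-20) for sx in(-1,1) for sy in(-1,1)],float)/1000
o[:,2]*=1
print(np.c_[o*1000,proj(p,G+o@M.T).round(1)])
cv2.imwrite('pics/c6.png',cv2.resize(im[170:290,260:380],None,fx=5,fy=5,interpolation=2))
```

```text
306 328 188 273 ((316.7049865722656, 230.50526428222656), (21.12126350402832, 85.30530548095703), 1.4688007831573486)
188 313 323
196 308 327
204 307 327
212 307 327
220 307 327
228 307 326
236 306 326
244 306 326
252 306 325
260 306 325
268 306 325
[[-32.   -8.  -14.  305.5 272.6]
 [-32.    8.  -14.  326.5 272.5]
 [ 32.   -8.  -14.  304.4 188. ]
 [ 32.    8.  -14.  326.9 187.9]
 [-32.   -8.   20.  306.7 258.9]
 [-32.    8.   20.  325.4 258.9]
 [ 32.   -8.   20.  305.8 183.2]
 [ 32.    8.   20.  325.7 183.2]]
```

View pics/c6.png

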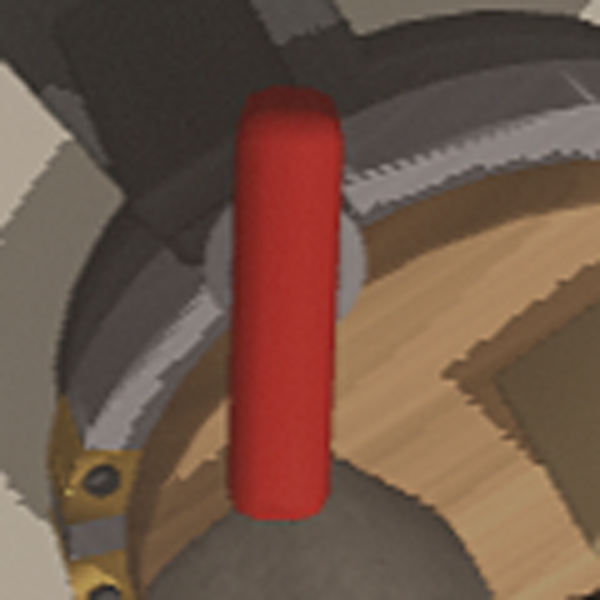

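{"api": "send_rows", "payload": {"commands": [[0.004,-0.0004,0.03,0,0,0.8],[0.004,-0.0004,0.03,0,0,0.8],[0.003,-0.0004,0.025,0,0,0],[0.001,0,0.012,0,0,0],[0,0,0,0,0,0]]}}

```text
clock: 4.92
tool_pos: [0.6446, -0.0692, 0.1061]
ee_rot: [2.52, 0.703, -0.513]
force: [-0.9, 0.2, -0.5]
width: 0.0855
```

Run:
```python
from h import *
import pickle
print(pose()[0],bot.read_state()['force'],delta(pre(.003),RG))
p=optics.camera_params('wrist');im=optics.read_camera('wrist')
pickle.dump(p,open('w3.pkl','wb'));cv2.imwrite('pics/w3.png',im[:,:,::-1])
```

```text
[ 0.6445778  -0.06922859  0.10606189] [-0.94774507  0.24522795 -0.48395708] (array([ 5.05937856, -0.46419701, 11.30651422]), array([ 0.31157406, -0.21050876, -1.80616461]))
```

View pics/w3.png

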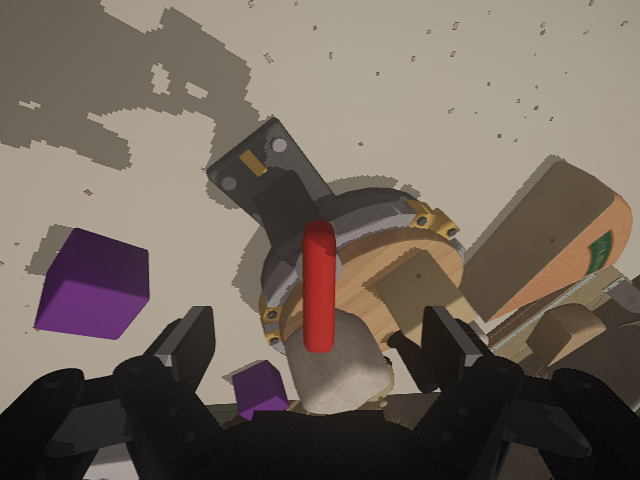

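{"api": "send_rows", "payload": {"commands": [[0.004,0,0.009,0,0,0],[0.001,0,0.003,0,0,0],[0,0,0,0,0,0]]}}

```text
clock: 5.22
tool_pos: [0.6476, -0.0727, 0.0982]
ee_rot: [2.52, 0.702, -0.505]
force: [-0.7, -1.0, 0.3]
width: 0.0858
```

{"api": "send_rows", "payload": {"commands": [[0,0,0,0,0,0],[0,0,0,0,0,0],[0,0,0,0,0,0],[0,0,0,0,0,0],[0,0,0,0,0,0],[0,0,0,0,0,0],[0,0,0,0,0,0]], "gripper": 0.0, "force": 60}}

```text
clock: 5.8
tool_pos: [0.6492, -0.0715, 0.1006]
ee_rot: [2.52, 0.702, -0.5]
force: [-0.3, -1.2, 0.5]
width: 0.0007
```

Run:
```python
from h import *
s=bot.read_state();print(pose()[0],s['force'],s['ft_torque'],s['width'],delta(pre(.003),RG))
```

```text
[ 0.649163   -0.07151664  0.10056104] [-0.29344118 -1.1736949   0.50948138] [ 0.23894477 -0.08943743 -0.02499745] 0.0007295026510242819 (array([-0.34625216, -2.93567932,  6.59766411]), array([ 0.57015032, -0.68588296, -2.0029121 ]))
```

Run:
```python
from h import *
im=optics.read_camera('wrist');cv2.imwrite('pics/w4.png',im[:,:,::-1])
a=optics.read_camera('scene');b=optics.read_camera('side')
f=lambda im,y,x,h,w:cv2.resize(im[y:y+h,x:x+w,::-1],(400,400),interpolation=2)
cv2.imwrite('pics/c7.png',np.hstack([f(a,170,300,130,130),f(b,190,300,120,120)]))
```

```text
(no output)
```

View pics/w4.png

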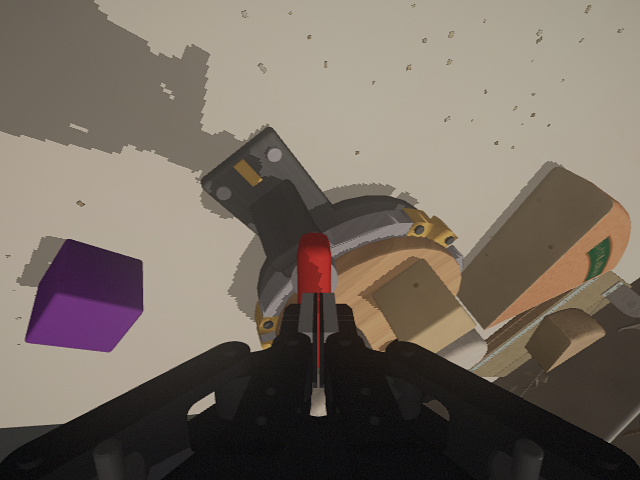

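View pics/c7.png

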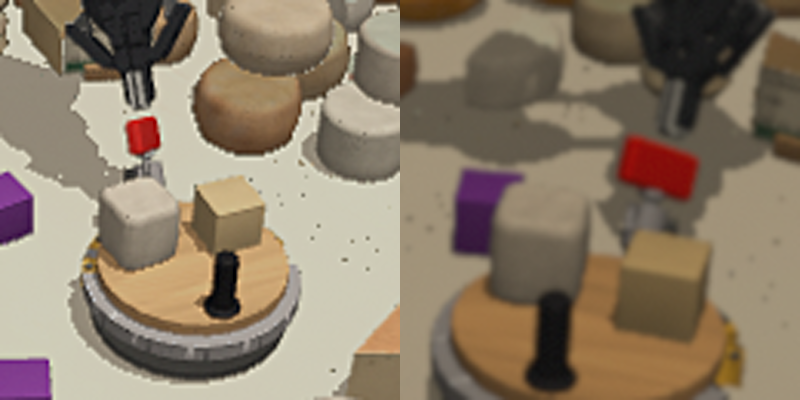

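Run:
```python
from h import *
x,R=pose();z=R.as_matrix()[:,2]
for n in('scene','side'):
    p=optics.camera_params(n)
    print(n,'tcp',proj(p,x),'gripmodel',proj(p,G),'outer',proj(p,G-.014*z), 'inner',proj(p,G+.02*z))
    im=optics.read_camera(n);h=cv2.cvtColor(im[:,:,::-1].copy(),cv2.COLOR_BGR2HSV)
    r=((h[...,0]<6)|(h[...,0]>174))&(h[...,1]>180)&(h[...,2]>90)
    r[:200]=0;r[260:]=0;r[:,:330]=0;r[:,400:]=0
    v,u=np.where(r);print('red',u.mean(),v.mean(),u.min(),u.max(),v.min(),v.max())
    P=optics.camera_params(n)
    y,xx=(np.array(proj(p,x))[0][::-1]).astype(int)
    c=cv2.resize(im[y-40:y+40,xx-40:xx+40,::-1],(400,400),interpolation=2)
    cv2.circle(c,(200,200),3,(0,255,0),-1);cv2.imwrite(f'pics/c8_{n}.png',c)
a=cv2.imread('pics/c8_scene.png');b=cv2.imread('pics/c8_side.png');cv2.imwrite('pics/c8.png',np.hstack([a,b]))
```

```text
scene tcp [[347.20968673 216.07154359]] gripmodel [[345.80077918 213.05484669]] outer [[345.03808377 208.40482906]] inner [[346.88829442 219.68523278]]
red 346.1188118811881 213.54455445544554 341 351 208 219
side tcp [[377.94285612 244.02845354]] gripmodel [[378.02350845 239.93728713]] outer [[379.37335951 234.0654165 ]] inner [[376.09176194 248.34041091]]
red 376.808362369338 239.74912891986062 366 388 231 249
```

View pics/c8.png

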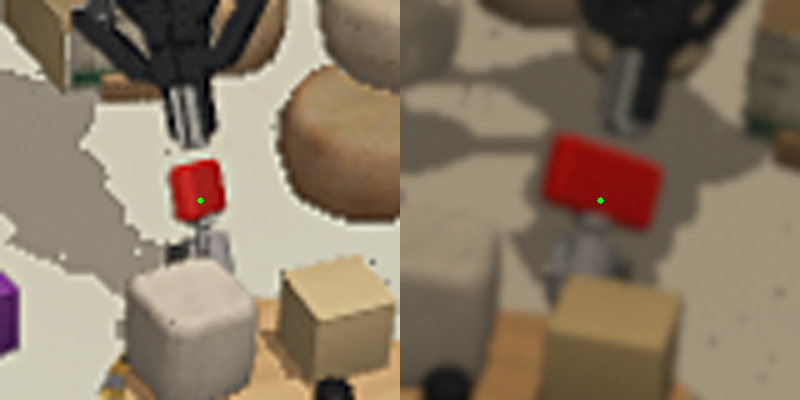

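Run:
```python
from h import *
x,R=pose()
ps=[optics.camera_params(n) for n in('scene','side')]
t=tri(ps,[(346.6,205.3),(383.3,229.6)]);print(t,x,R.inv().apply(t-x)*1000,proj(ps[0],t),proj(ps[1],t))
print('q',bot.read_state()['q'])
p=optics.camera_params('wrist');C=-p['R'].T@p['t'];print(R.inv().apply(C-x))
print('tip in wrist cam',proj(p,t),'tcp',proj(p,x))
```

```text
[ 0.66016315 -0.05531802  0.12795412] [ 0.64907235 -0.07158326  0.1004386 ] [  2.58816207   3.28887061 -33.57309388] [[346.67895666 204.6983649 ]] [[382.93118684 230.28986274]]
q [ 0.08639598  0.812034    1.18034552 -0.5364158   1.47064822  1.25691148]
[ 0.0721204  -0.00031621 -0.17443835]
tip in wrist cam [[325.93956137 311.40818128]] tcp [[318.36547287 287.63377544]]
```

{"api": "send_rows", "payload": {"commands": [[0,-0.001,-0.005,0,0,-1],[0,-0.001,-0.005,0,0,0],[0,0,0,0,0,0],[0,0,0,0,0,0],[0,0,0,0,0,0],[0,0,0,0,0,0]], "gripper": 0.085}}

```text
clock: 6.55
tool_pos: [0.6504, -0.0638, 0.1091]
ee_rot: [2.515, 0.728, -0.506]
force: [1.1, 0.1, 0.1]
width: 0.0723
```

Run:
```python
from h import *
import pickle
s=bot.read_state();print(s['tool_pos'],s['force'],s['width'],delta(pre(-.030),RG))
p=optics.camera_params('wrist');im=optics.read_camera('wrist')
M=RG.as_matrix()
o=np.array([(sx*32,sy*8,z) for z in(-14,20) for sx in(-1,1) for sy in(-1,1)],float)/1000
pr=proj(p,G+o@M.T);print(pr[:4].round(1).tolist())
v=im[:,:,::-1].copy()
for q in pr[:4]:cv2.circle(v,tuple(int(round(a)) for a in q),2,(0,255,0),-1)
x,R=pose()
cv2.imwrite('pics/w5.png',v)
```

```text
[ 0.65038922 -0.06378806  0.10907623] [1.12483497 0.0631506  0.0510638 ] 0.0722556285238467 (array([-0.80990918, -1.02715554, 50.93707847]), array([ 0.58084849, -0.6944424 , -0.88426348]))
[[303.4, 353.5], [333.7, 353.0], [299.8, 235.2], [333.3, 234.6]]
```

View pics/w5.png

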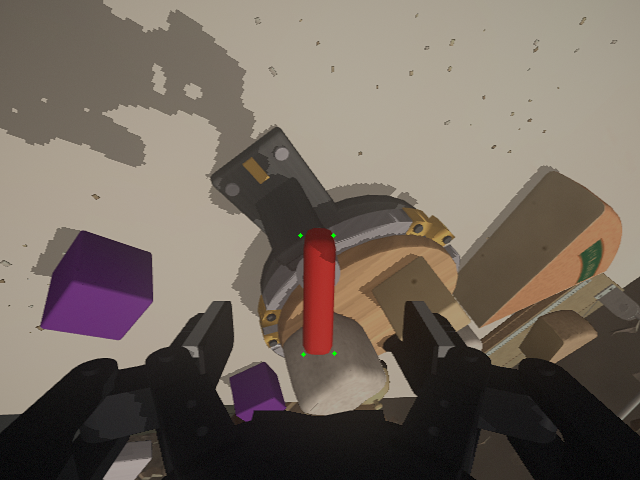

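{"api": "send_rows", "payload": {"commands": [[0,0,0.018,0,0,0.5],[0,0,0.015,0,0,0.5],[0,0,0.01,0,0,0],[0,0,0,0,0,0]]}}

```text
clock: 6.93
tool_pos: [0.6416, -0.087, 0.0729]
ee_rot: [2.52, 0.705, -0.497]
force: [0.3, 0.1, -0.3]
width: 0.0851
```

Run:
```python
from h import *
s=bot.read_state();print(s['tool_pos'],s['force'],s['width'],delta(pre(-.030),RG))
im=optics.read_camera('wrist');cv2.imwrite('pics/w6.png',im[:,:,::-1])
f=lambda im,y,x,h,w:cv2.resize(im[y:y+h,x:x+w,::-1],(400,400),interpolation=2)
cv2.imwrite('pics/c9.png',np.hstack([f(optics.read_camera('scene'),180,310,80,80),f(optics.read_camera('side'),200,340,80,80)]))
```

```text
[ 0.64157493 -0.08703713  0.07290226] [ 0.34093836  0.09919561 -0.32784523] 0.08505190316825627 (array([-1.32639794, -1.31175191,  7.0423805 ]), array([ 0.62260697, -0.80110779, -1.93632698]))
```

View pics/w6.png

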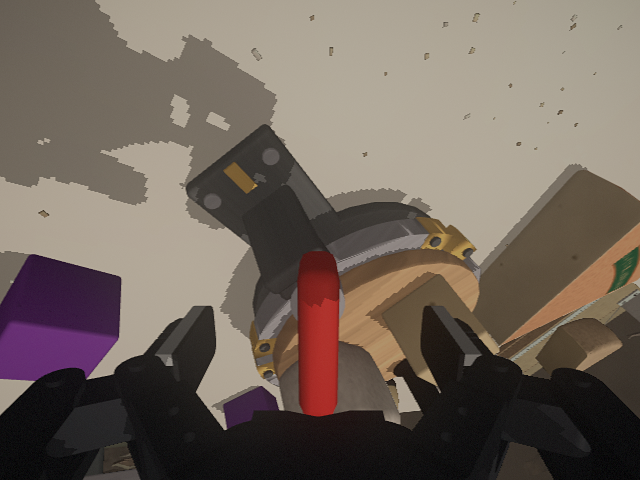

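View pics/c9.png

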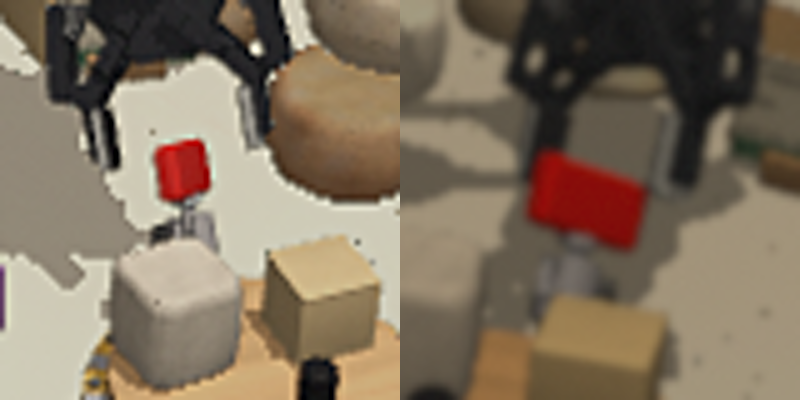

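{"api": "send_rows", "payload": {"commands": [[0,0,0.006,0,0,0],[0,0,0.002,0,0,0],[0,0,0,0,0,0]]}}

```text
clock: 7.33
tool_pos: [0.6427, -0.0897, 0.0692]
ee_rot: [2.52, 0.705, -0.489]
force: [-1.0, -0.1, 0.6]
width: 0.0845
```

{"api": "send_rows", "payload": {"commands": [[0,0,0,0,0,0],[0,0,0,0,0,0],[0,0,0,0,0,0],[0,0,0,0,0,0],[0,0,0,0,0,0],[0,0,0,0,0,0],[0,0,0,0,0,0]], "gripper": 0.0, "force": 70}}

```text
clock: 7.92
tool_pos: [0.6426, -0.088, 0.0697]
ee_rot: [2.521, 0.706, -0.488]
force: [-0.9, 0.2, -0.9]
width: 0.0145
```

Run:
```python
from h import *
s=bot.read_state();print(s['tool_pos'],s['force'],s['ft_torque'],s['width'],s['q'].round(2),delta(pre(-.030),RG))
im=optics.read_camera('wrist');cv2.imwrite('pics/w7.png',im[:,:,::-1])
f=lambda im,y,x,h,w:cv2.resize(im[y:y+h,x:x+w,::-1],(400,400),interpolation=2)
cv2.imwrite('pics/c10.png',np.hstack([f(optics.read_camera('scene'),180,310,80,80),f(optics.read_camera('side'),200,340,80,80)]))
```

```text
[ 0.64260116 -0.08802963  0.06965834] [-0.92911184  0.23731379 -0.88905708] [ 0.36342094  0.10592313 -0.1830691 ] 0.014513801269227673 [ 0.06  0.83  1.23 -0.55  1.39  1.28] (array([-3.26913022, -1.5260774 ,  4.04608834]), array([ 0.7022458 , -1.15602826, -1.99502647]))
```

View pics/c10.png

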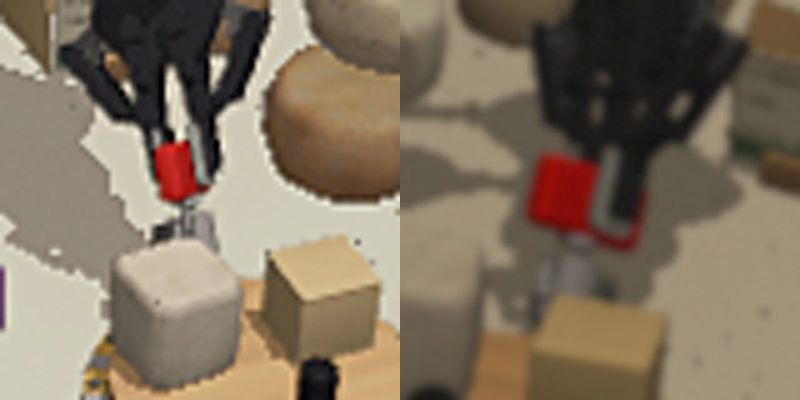

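View pics/w7.png

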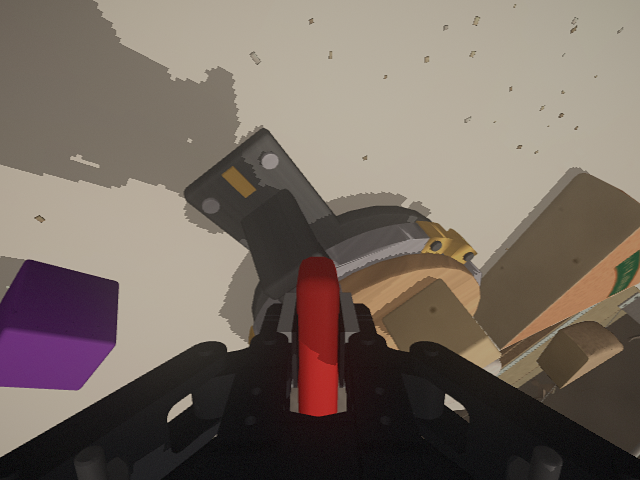

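{"api": "send_rows", "payload": {"commands": [[0,0,-0.006,0,0,0],[0,0,-0.006,0,0,0],[0,0,-0.006,0,0,0],[0,0,-0.005,0,0,0],[0,0,0,0,0,0]]}}

```text
clock: 8.48
tool_pos: [0.6476, -0.0759, 0.0888]
ee_rot: [2.521, 0.706, -0.49]
force: [-1.3, -4.6, -9.1]
width: 0.015
```

```bash
cat >> h.py <<'E'
HOME=np.array([0.64260116,-0.08802963,0.06965834])
def knob():
    s=bot.read_state();x,R=pose();
    print('t',s['clock'],'out',RG.inv().apply(x-HOME)*1000,'F tool',R.inv().apply(s['force']).round(1),'T',R.inv().apply(s['ft_torque']).round(2),'w',s['width'],'rot',(RG.inv()*R).as_rotvec(degrees=True).round(1),s['q'].round(2))
E
python3 -c "
from h import *
knob()"
```

```text
t 8.4833 out [ -0.26885918  -0.09940549 -23.2114511 ] F tool [ 1.3 -0.4 10.2] T [0.18 0.63 0.  ] w 0.014951343518308171 rot [-0.7  1.1  2. ] [ 0.08  0.82  1.2  -0.54  1.44  1.27]
```

{"api": "send_rows", "payload": {"commands": [[0,0,-0.0015,0,0,0],[0,-0.0005,-0.0002,0,0,-6],[0,-0.0005,-0.0002,0,0,-6],[0,-0.0005,-0.0002,0,0,-6],[0,0,0,0,0,0]]}}

```text
clock: 8.9
tool_pos: [0.6463, -0.0735, 0.0891]
ee_rot: [2.414, 1.127, -0.602]
force: [0.9, -4.7, -10.6]
width: 0.0151
```

```bash
python3 -c "
from h import *
knob()"
```

```text
t 8.9 out [ -0.54064721  -2.54029675 -24.42483877] F tool [ 3.4  1.6 11. ] T [-0.3   1.   -0.06] w 0.015125917100881032 rot [ -0.8   0.9 -16.8] [ 0.08  0.82  1.2  -0.54  1.44  0.94]
```

{"api": "send_rows", "payload": {"commands": [[0.0002,-0.0003,-0.0001,0,0,-6.5],[0.0002,-0.0003,-0.0001,0,0,-6.5],[0.0002,-0.0003,-0.0001,0,0,-6.5],[0.0002,-0.0003,-0.0001,0,0,-6.5],[0,0,0,0,0,0]]}}

```text
clock: 9.32
tool_pos: [0.6432, -0.0726, 0.0877]
ee_rot: [2.161, 1.694, -0.744]
force: [2.5, -5.9, -10.0]
width: 0.0149
```

```bash
python3 -c "
from h import *
knob()"
```

```text
t 9.3167 out [ -1.94356232  -5.4277786  -23.02713092] F tool [ 1.3  4.8 10.7] T [-0.69  1.08 -0.01] w 0.01492251773305341 rot [ -0.7   0.5 -43. ] [ 0.08  0.82  1.21 -0.54  1.44  0.49]
```

{"api": "send_rows", "payload": {"commands": [[0,0.0004,-0.0005,0,0,-6.5],[0,0.0002,-0.0005,0,0,-6.5],[0,0.0002,-0.0005,0,0,-6.5],[0,0.0002,-0.0004,0,0,-6.5],[0,0,0,0,0,0]]}}

```text
clock: 9.73
tool_pos: [0.64, -0.0724, 0.0879]
ee_rot: [1.79, 2.219, -0.861]
force: [2.3, -6.0, -9.8]
width: 0.0148
```

```bash
python3 -c "
from h import *
knob()"
```

```text
t 9.7333 out [ -4.38232184  -7.38804728 -22.52492579] F tool [-1.1  4.7 10.6] T [-1.29  0.55 -0.02] w 0.014831887761321315 rot [ -0.3   0.2 -69.3] [ 0.08  0.82  1.2  -0.53  1.45  0.03]
```

{"api": "send_rows", "payload": {"commands": [[0,0.0005,-0.0006,0,0,-2],[0,0.0003,-0.0004,0,0,-2],[0,0,0,0,0,0]]}}

```text
clock: 9.98
tool_pos: [0.6399, -0.0724, 0.0881]
ee_rot: [1.733, 2.285, -0.875]
force: [-1.1, -3.9, -9.9]
width: 0.0151
```

```bash
python3 -c "
from h import *
knob()
im=optics.read_camera('wrist');cv2.imwrite('pics/w8.png',im[:,:,::-1])
"
```

```text
t 9.9833 out [ -4.52533573  -7.41048776 -22.70618997] F tool [ 1.5  1.9 10.4] T [-1.07  0.95  1.41] w 0.015070387854891357 rot [ -0.1   0.1 -72.7] [ 0.08  0.82  1.2  -0.53  1.46 -0.03]
```

View pics/w8.png

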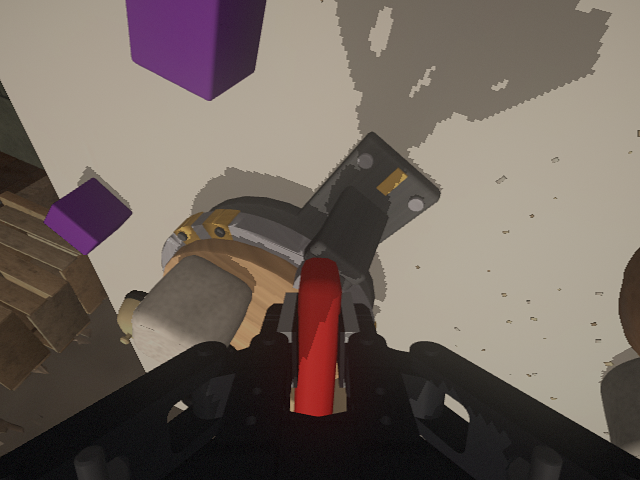

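{"api": "send_rows", "payload": {"commands": [[0,0,0.001,0,0,1],[0,0,0.001,0,0,0.5],[0,0,0.001,0,0,0],[0,0,0,0,0,0]]}}

```text
clock: 10.37
tool_pos: [0.6398, -0.0734, 0.0865]
ee_rot: [1.772, 2.242, -0.865]
force: [-2.2, -3.5, -8.2]
width: 0.0148
```

```bash
python3 -c "
from h import *
knob()
"
```

```text
t 10.3667 out [ -4.27428089  -7.22728741 -20.91165276] F tool [1.5 0.3 9.1] T [-0.51  0.98  0.41] w 0.014820205723179778 rot [ -0.2   0.2 -70.4] [ 0.08  0.82  1.21 -0.53  1.45  0.01]
```

Force only 9.1 N still at 20.9 mm; let it down a little more.

{"api": "send_rows", "payload": {"commands": [[0,0,0.001,0,0,0],[0,0,0.001,0,0,0],[0,0,0,0,0,0]]}}

```text
clock: 10.62
tool_pos: [0.6399, -0.0733, 0.0865]
ee_rot: [1.773, 2.239, -0.862]
force: [-2.7, -3.0, -6.0]
width: 0.0148
```

```bash
python3 -c "
from h import *
knob()
"
```

```text
t 10.6167 out [ -4.22745314  -7.22292054 -20.88356934] F tool [ 1.  -0.9  7. ] T [-0.38  1.    0.42] w 0.014779716128059842 rot [ -0.3   0.3 -70.3] [ 0.08  0.82  1.21 -0.53  1.45  0.01]
```

{"api": "send_rows", "payload": {"commands": [[0,0,0.001,0,0,0],[0,0,0,0,0,0],[0,0,0,0,0,0],[0,0,0,0,0,0],[0,0,0,0,0,0],[0,0,0,0,0,0],[0,0,0,0,0,0]], "gripper": 0.085}}

```text
clock: 11.2
tool_pos: [0.6406, -0.0745, 0.0867]
ee_rot: [1.771, 2.237, -0.862]
force: [-0.5, 0.3, 0.2]
width: 0.0848
```

```bash
python3 -c "
from h import *
knob()
im=optics.read_camera('wrist');cv2.imwrite('pics/w9.png',im[:,:,::-1])
"
```

```text
t 11.2 out [ -4.16839022  -5.86261828 -20.59290492] F tool [ 0.3 -0.5 -0.2] T [-0.17  0.18  0.02] w 0.08480430750411035 rot [ -0.5   0.2 -70.3] [ 0.08  0.82  1.21 -0.54  1.44  0.01]
```

View pics/w9.png

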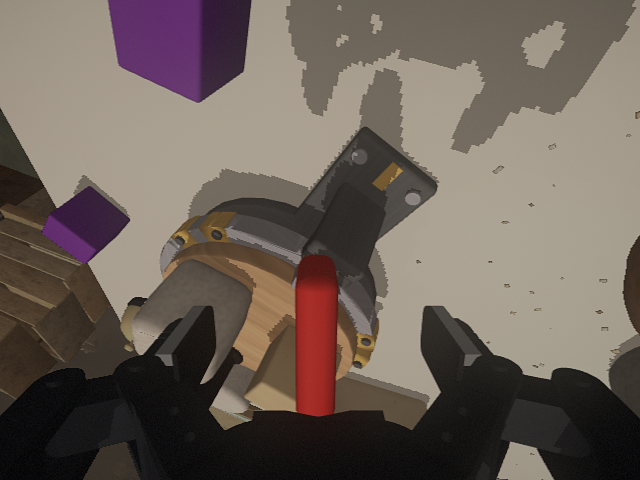

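{"api": "send_rows", "payload": {"commands": [[0,0,-0.03,0,0,0],[0,0,-0.038,0,0,0],[0,0,-0.038,0,0,0],[0,0,-0.03,0,0,0],[0,0,-0.02,0,0,0]]}}

```text
clock: 11.67
tool_pos: [0.6725, 0.008, 0.2151]
ee_rot: [1.775, 2.241, -0.875]
force: [1.4, 0.6, 0.4]
width: 0.0847
```

```bash
cat >> h.py <<'E'
KP=np.array([0.6406,-0.0745,0.0867]);KR=Rot.from_rotvec([1.771,2.237,-.862])
C0=np.array([.5922,-.1943]);FH=66.5
def post(th,tipz,off=(0,0)):
    """th swivel rad"""
    a=np.radians(FH+180)+th;c=np.array([.5645,-.258])-C0
    c=Rot.from_rotvec([0,0,th]).apply([*c,0])[:2]+C0
    yh=np.radians(FH-90)+th
    return np.r_[c,tipz-.033],frame([0,0,-1],[np.cos(yh),np.sin(yh),0])
def rows(Xt,Rt,n):
    "straight-line rows in tool axes"
    from scipy.spatial.transform import Slerp
    x,R=pose();S=Slerp([0,1],Rotc([R,Rt]))
    out=[]
    for i in range(n):
        A=S(i/n);out.append([*(A.inv().apply((np.array(Xt)-x)/n)).round(4),*(A.inv()*S((i+1)/n)).as_rotvec(degrees=True).round(2)])
    return out
Rotc=Rot.concatenate
E
python3 - <<'E'
from h import *
X,R=post(0,.20);print(pose()[0],X,delta(X,R))
for r in rows(X,R,12):print(r)
E
```

```text
[0.67253549 0.00802213 0.21511073] [ 0.5645 -0.258   0.167 ] (array([-170.55099705, -117.95998755,  204.33278068]), array([-11.43341316,  33.79653045,  35.55890826]))
[np.float64(-0.0142), np.float64(-0.0098), np.float64(0.017), np.float64(-0.95), np.float64(2.82), np.float64(2.96)]
[np.float64(-0.0155), np.float64(-0.0093), np.float64(0.0161), np.float64(-0.95), np.float64(2.82), np.float64(2.96)]
[np.float64(-0.0168), np.float64(-0.0088), np.float64(0.0152), np.float64(-0.95), np.float64(2.82), np.float64(2.96)]
[np.float64(-0.0179), np.float64(-0.0081), np.float64(0.0142), np.float64(-0.95), np.float64(2.82), np.float64(2.96)]
[np.float64(-0.019), np.float64(-0.0074), np.float64(0.0132), np.float64(-0.95), np.float64(2.82), np.float64(2.96)]
[np.float64(-0.02), np.float64(-0.0066), np.float64(0.0121), np.float64(-0.95), np.float64(2.82), np.float64(2.96)]
[np.float64(-0.0209), np.float64(-0.0057), np.float64(0.011), np.float64(-0.95), np.float64(2.82), np.float64(2.96)]
[np.float64(-0.0216), np.float64(-0.0048), np.float64(0.0098), np.float64(-0.95), np.float64(2.82), np.float64(2.96)]
[np.float64(-0.0223), np.float64(-0.0038), np.float64(0.0087), np.float64(-0.95), np.float64(2.82), np.float64(2.96)]
[np.float64(-0.0229), np.float64(-0.0028), np.float64(0.0075), np.float64(-0.95), np.float64(2.82), np.float64(2.96)]
[np.float64(-0.0234), np.float64(-0.0017), np.float64(0.0064), np.float64(-0.95), np.float64(2.82), np.float64(2.96)]
[np.float64(-0.0237), np.float64(-0.0006), np.float64(0.0052), np.float64(-0.95), np.float64(2.82), np.float64(2.96)]
```

{"api": "send_rows", "payload": {"commands": [[-0.014,-0.01,0.012,-1,2.8,3],[-0.0155,-0.009,0.012,-1,2.8,3],[-0.017,-0.009,0.012,-1,2.8,3],[-0.018,-0.008,0.012,-1,2.8,3],[-0.019,-0.007,0.012,-1,2.8,3],[-0.02,-0.0065,0.012,-1,2.8,3],[-0.021,-0.0055,0.011,-1,2.8,3],[-0.0215,-0.005,0.01,-1,2.8,3],[-0.022,-0.004,0.009,-1,2.8,3],[-0.023,-0.003,0.0075,-1,2.8,3],[-0.0235,-0.0015,0.006,-1,2.8,3],[-0.0235,-0.0005,0.005,-1,2.8,3]]}}

```text
clock: 12.67
tool_pos: [0.5714, -0.2494, 0.1818]
ee_rot: [2.629, 1.689, 0.071]
force: [1.1, -0.8, 0.2]
width: 0.0849
```

Run:
```python
from h import *
X,R=post(0,.20);print(pose()[0],X,delta(X,R))
```

```text
[ 0.57138112 -0.24937384  0.18177295] [ 0.5645 -0.258   0.167 ] (array([-11.1354657 ,  -3.21837186,  14.34029431]), array([ 2.17993458, -1.66562078, -1.08476327]))
```

{"api": "send_rows", "payload": {"commands": [[-0.006,-0.002,0.007,1.1,-0.8,-0.5],[-0.004,-0.001,0.006,1,-0.8,-0.5],[0,0,0,0,0,0]]}}

```text
clock: 12.92
tool_pos: [0.5606, -0.264, 0.1677]
ee_rot: [-2.637, -1.706, -0.001]
force: [0.1, 1.2, -0.7]
width: 0.0851
```

Run:
```python
from h import *
X,R=post(0,.20);print(pose()[0],X,delta(X,R))
p=optics.camera_params('wrist');im=optics.read_camera('wrist');print('post top',proj(p,[.5645,-.258,.126]),'base',proj(p,[.5645,-.258,.066]))
cv2.imwrite('pics/w10.png',im[:,:,::-1])
```

```text
[ 0.56062417 -0.26404275  0.16772055] [ 0.5645 -0.258   0.167 ] (array([7.09986313, 1.05907983, 0.72548734]), array([-0.01339427, -0.04198472, -0.69399702]))
post top [[318.29313767 251.83762076]] base [[318.16459795 230.58499426]]
```

View pics/w10.png

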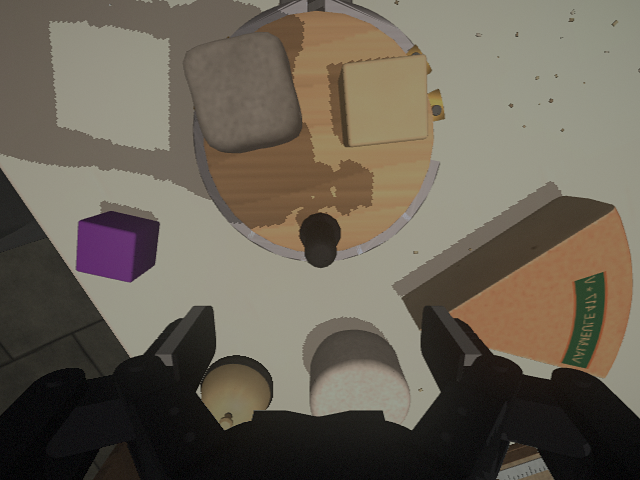

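{"api": "send_rows", "payload": {"commands": [[0.004,0.0015,0.03,0,0,-0.5],[0.003,0.001,0.03,0,0,0],[0,0,0.03,0,0,0],[0,0,0.015,0,0,0],[0,0,0,0,0,0]]}}

```text
clock: 13.38
tool_pos: [0.5734, -0.2525, 0.0623]
ee_rot: [2.614, 1.73, 0.007]
force: [-0.9, -1.0, -1.0]
width: 0.0848
```

Run:
```python
from h import *
X,R=post(0,.084);print(pose()[0],X,delta(X,R),bot.read_state()['force'])
p=optics.camera_params('wrist');im=optics.read_camera('wrist');print('post top',proj(p,[.5645,-.258,.126]),'base',proj(p,[.5645,-.258,.066]))
cv2.imwrite('pics/w11.png',im[:,:,::-1])
```

```text
[ 0.57335673 -0.25245464  0.06227655] [ 0.5645 -0.258   0.051 ] (array([-8.55962319, -6.08071045, 11.22991403]), array([0.4737832 , 0.0196722 , 0.51175375])) [-0.89659201 -1.04183203 -1.03483775]
post top [[300.97285996 375.74967997]] base [[305.20134468 304.74968279]]
```

View pics/w11.png

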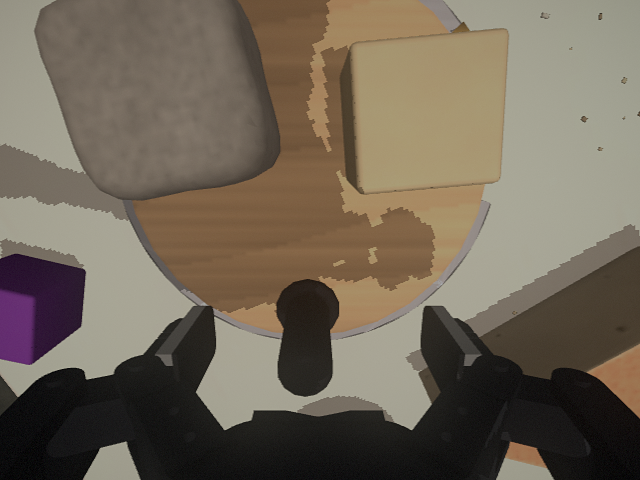

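{"api": "send_rows", "payload": {"commands": [[-0.005,-0.003,0.005,0,0,0.5],[-0.0025,-0.0015,0.004,0,0,0],[0,0,0,0,0,0]]}}

```text
clock: 13.68
tool_pos: [0.5688, -0.2569, 0.0569]
ee_rot: [2.615, 1.721, 0.01]
force: [0.1, 0.6, 0.3]
width: 0.085
```

Run:
```python
from h import *
X,R=post(0,.084);print(pose()[0],X,delta(X,R),bot.read_state()['force'])
p=optics.camera_params('wrist');im=optics.read_camera('wrist');print('post top',proj(p,[.5645,-.258,.126]))
cv2.imwrite('pics/w12.png',im[:,:,::-1])
```

```text
[ 0.56875513 -0.25692515  0.05690093] [ 0.5645 -0.258   0.051 ] (array([-2.66517783, -3.55814343,  5.85823024]), array([0.73690284, 0.05395985, 0.19089101])) [0.11858714 0.55994171 0.34633981]
post top [[308.250761   370.87214578]]
```

View pics/w12.png

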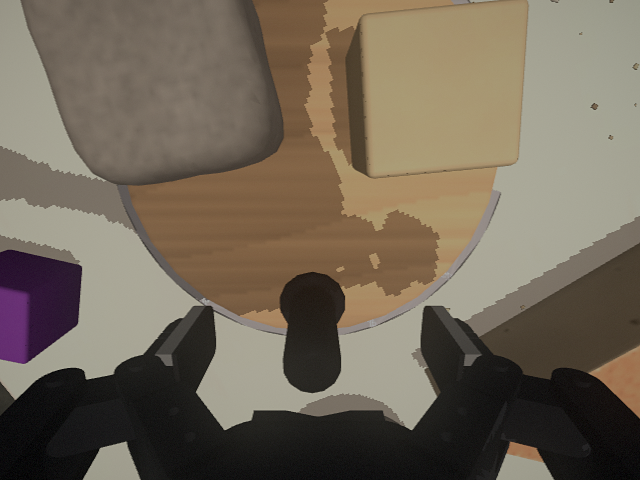

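{"api": "send_rows", "payload": {"commands": [[-0.002,-0.002,0.005,0.5,0,0],[0,0,0.002,0,0,0],[0,0,0,0,0,0],[0,0,0,0,0,0],[0,0,0,0,0,0],[0,0,0,0,0,0],[0,0,0,0,0,0],[0,0,0,0,0,0]], "gripper": 0.0, "force": 50}}

```text
clock: 14.4
tool_pos: [0.5672, -0.2593, 0.0522]
ee_rot: [2.619, 1.722, 0.004]
force: [0.8, -0.8, -0.4]
width: 0.0209
```

Run:
```python
from h import *
X,R=post(0,.084);s=bot.read_state();print(pose()[0],X,delta(X,R),s['force'],s['width'],s['q'].round(2))
im=optics.read_camera('wrist')
cv2.imwrite('pics/w13.png',im[:,:,::-1])
```

```text
[ 0.56723323 -0.25931067  0.05218222] [ 0.5645 -0.258   0.051 ] (array([ 0.12099046, -3.03741862,  1.1599382 ]), array([0.41771971, 0.0807436 , 0.13694668])) [ 0.83148066 -0.76067087 -0.436495  ] 0.02092591330167882 [-0.52  0.65  1.5  -0.    0.98 -0.12]
```

View pics/w13.png

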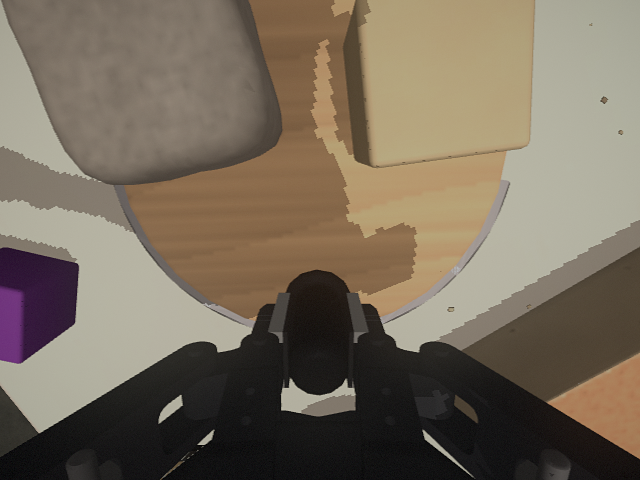

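{"api": "send_rows", "payload": {"commands": [[0.0003,-0.0061,0,0,0,5],[0.0003,-0.0061,0,0,0,5],[0.0003,-0.0061,0,0,0,5],[0.0003,-0.0061,0,0,0,5],[0,0,0,0,0,0]]}}

```text
clock: 14.87
tool_pos: [0.5462, -0.2463, 0.0522]
ee_rot: [2.887, 1.22, 0.005]
force: [1.5, 1.1, -3.2]
width: 0.0205
```

```bash
cat >> h.py <<'E'
def tab():
    s=bot.read_state();x,R=pose();d=x[:2]-C0;M=R.as_matrix()
    print('t',s['clock'],'r',np.linalg.norm(d).round(4),'post heading',np.degrees(np.arctan2(d[1],d[0])).round(2),'xhead',np.degrees(np.arctan2(M[1,0],M[0,0])).round(2),'z',x[2].round(4),'Ftool',R.inv().apply(s['force']).round(1),'T',R.inv().apply(s['ft_torque']).round(2),'w',s['width'].round(4))
E
python3 -c "
from h import *
tab()"
```

```text
Traceback (most recent call last):
  File "h.py", line 50, in tab
    print('t',s['clock'],'r',np.linalg.norm(d).round(4),'post heading',np.degrees(np.arctan2(d[1],d[0])).round(2),'xhead',np.degrees(np.arctan2(M[1,0],M[0,0])).round(2),'z',x[2].round(4),'Ftool',R.inv().apply(s['force']).round(1),'T',R.inv().apply(s['ft_torque']).round(2),'w',s['width'].round(4))
                                                                                                                                                                                                                                                                                     ^^^^^^^^^^^^^^^^
AttributeError: 'float' object has no attribute 'round'
```

```bash
sed -i "s/s\['width'\].round(4)/round(s['width'],4)/" h.py
python3 -c "
from h import *
tab()"
```

```text
t 14.8667 r 0.0695 post heading -131.49 xhead 45.8 z 0.0522 Ftool [1.8 0.3 3.2] T [0.46 0.2  0.16] w 0.0205
```

Turning freely. Continue to about 46 degrees.

{"api": "send_rows", "payload": {"commands": [[0.0003,-0.0061,0,0,0,5],[0.0003,-0.0061,0,0,0,5],[0.0003,-0.0061,0,0,0,5],[0.0003,-0.0061,0,0,0,5],[0.0003,-0.0061,0,0,0,5],[0,0,0,0,0,0],[0,0,0,0,0,0]]}}

```text
clock: 15.45
tool_pos: [0.5296, -0.2227, 0.0522]
ee_rot: [3.081, 0.571, 0.006]
force: [-2.0, -4.3, -1.1]
width: 0.021
```

Run:
```python
from h import *
tab()
cv2.imwrite('pics/w14.png',optics.read_camera('wrist')[:,:,::-1])
f=lambda im,y,x,h,w:cv2.resize(im[y:y+h,x:x+w,::-1],(400,400),interpolation=2)
cv2.imwrite('pics/c11.png',np.hstack([f(optics.read_camera('scene'),180,310,130,130),f(optics.read_camera('side'),220,290,130,130)]))
```

```text
t 15.45 r 0.0688 post heading -155.6 xhead 21.0 z 0.0522 Ftool [-3.4  3.3  1.2] T [-0.12 -0.47  0.2 ] w 0.021
```

View pics/w14.png

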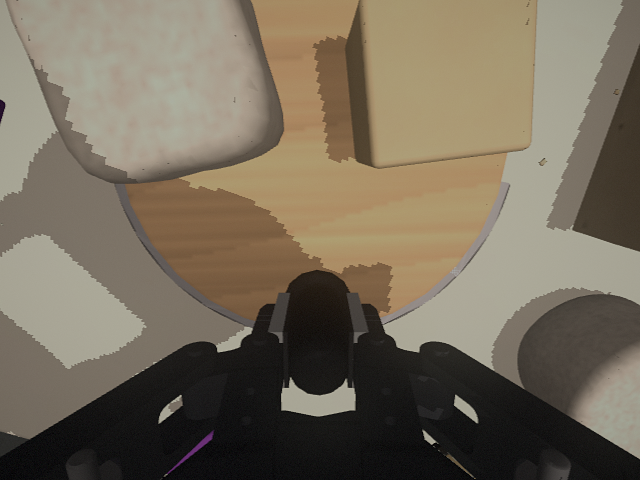

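View pics/c11.png

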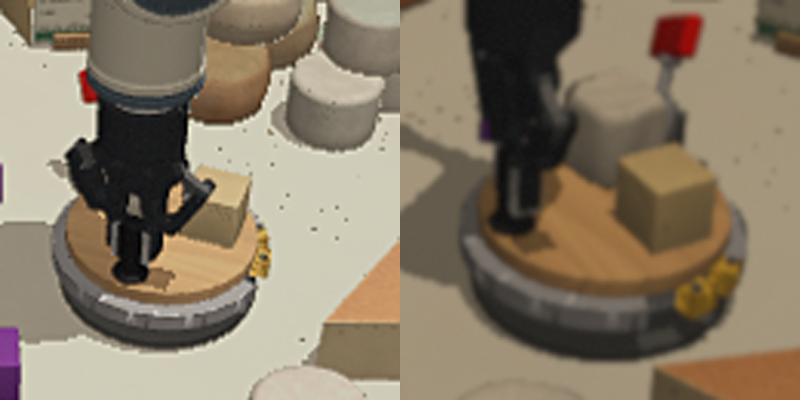

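{"api": "send_rows", "payload": {"commands": [[0,-0.0035,0,0,0,3],[0,-0.003,0,0,0,2.5],[0,0,0,0,0,0],[0,0,0,0,0,0]]}}

```text
clock: 15.93
tool_pos: [0.5276, -0.2174, 0.0522]
ee_rot: [3.104, 0.43, 0.006]
force: [-3.0, -0.8, 1.2]
width: 0.0206
```

Run:
```python
from h import *
tab()
```

```text
t 15.9333 r 0.0686 post heading -160.31 xhead 15.77 z 0.0522 Ftool [-3.1 -0.  -1.2] T [ 0.42 -0.47  0.01] w 0.0206
```

{"api": "send_rows", "payload": {"commands": [[0,0,0,0,0,0],[0,0,0,0,0,0],[0,0,0,0,0,0],[0,0,0,0,0,0],[0,0,-0.02,0,0,0],[0,0,-0.04,0,0,0],[0,0,-0.04,0,0,0],[0,0,-0.04,0,0,0],[0,0,-0.03,0,0,0]], "gripper": 0.085}}

```text
clock: 16.68
tool_pos: [0.5247, -0.2157, 0.222]
ee_rot: [3.108, 0.445, -0.007]
force: [0.6, -0.9, 0.0]
width: 0.0855
```

```bash
cat >> h.py <<'E'
PP=np.array([.5276,-.2174,.0522]);PR=Rot.from_rotvec([3.104,.43,.006])
E
python3 - <<'E'
from h import *
import pickle
p=optics.camera_params('wrist');pickle.dump(p,open('w15.pkl','wb'));cv2.imwrite('pics/w15.png',optics.read_camera('wrist')[:,:,::-1])
T=pre(0,KP,KR)  # placeholder
z=KR.as_matrix()[:,2];X=KP-z*.12
print(pose()[0],X,delta(X,KR))
for r in rows(X,KR,12):print([float(a) for a in r])
E
```

```text
[ 0.52694702 -0.21681533  0.22740588] [ 0.6671338  -0.01130899  0.18520307] (array([ 192.18092713, -158.20480695,   41.27951628]), array([ -4.65916345, -37.73962205, -84.18157763]))
[0.016, -0.0132, 0.0034, -0.39, -3.14, -7.02]
[0.0177, -0.0111, 0.0024, -0.39, -3.14, -7.02]
[0.019, -0.0089, 0.0014, -0.39, -3.14, -7.02]
[0.02, -0.0065, 0.0002, -0.39, -3.14, -7.02]
[0.0206, -0.004, -0.0009, -0.39, -3.14, -7.02]
[0.0209, -0.0015, -0.0021, -0.39, -3.14, -7.02]
[0.0207, 0.0011, -0.0032, -0.39, -3.14, -7.02]
[0.0203, 0.0036, -0.0043, -0.39, -3.14, -7.02]
[0.0194, 0.0061, -0.0054, -0.39, -3.14, -7.02]
[0.0182, 0.0084, -0.0064, -0.39, -3.14, -7.02]
[0.0166, 0.0106, -0.0073, -0.39, -3.14, -7.02]
[0.0148, 0.0126, -0.0081, -0.39, -3.14, -7.02]
```

View pics/w15.png

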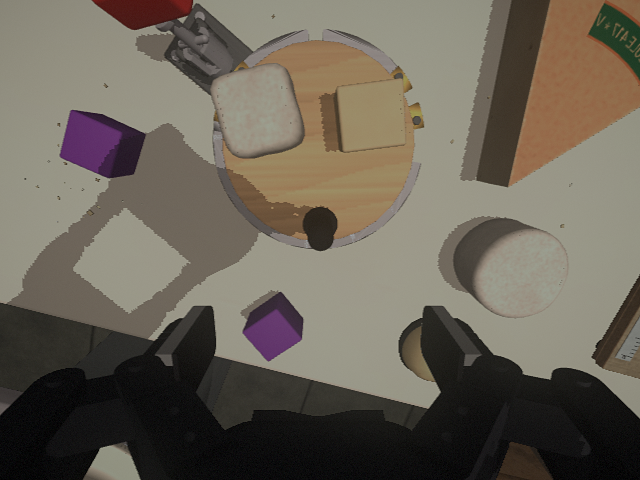

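{"api": "send_rows", "payload": {"commands": [[0.015,-0.013,0,-0.4,-2.9,-6.4],[0.0165,-0.011,0,-0.4,-2.9,-6.4],[0.018,-0.009,0,-0.4,-2.9,-6.4],[0.019,-0.007,0,-0.4,-2.9,-6.4],[0.0195,-0.0045,-0.001,-0.4,-2.9,-6.4],[0.0195,-0.002,-0.002,-0.4,-2.9,-6.4],[0.0195,0.0005,-0.003,-0.4,-2.9,-6.4],[0.019,0.003,-0.004,-0.4,-2.9,-6.4],[0.0185,0.005,-0.005,-0.4,-2.9,-6.4],[0.0175,0.007,-0.006,-0.4,-2.9,-6.4],[0.016,0.009,-0.006,-0.4,-2.9,-6.4],[0.015,0.011,-0.006,-0.4,-2.9,-6.4]]}}

```text
clock: 17.73
tool_pos: [0.6715, -0.0225, 0.2026]
ee_rot: [1.9, 2.128, -0.811]
force: [0.0, -0.2, 0.1]
width: 0.0848
```

Run:
```python
from h import *
z=KR.as_matrix()[:,2];X=KP-z*.10
print(pose()[0],X,delta(X,KR))
```

```text
[ 0.671548   -0.02248806  0.20255237] [ 0.6627115  -0.02184083  0.16878589] (array([18.03136479,  0.92091807, 29.87808492]), array([ 0.3053479 , -1.67368328, -6.59203364]))
```

{"api": "send_rows", "payload": {"commands": [[0.01,0.001,0.012,0,-1,-3.5],[0.007,0,0.012,0,-0.6,-3],[0,0,0.005,0,0,0],[0,0,0,0,0,0]]}}

```text
clock: 18.07
tool_pos: [0.6646, -0.016, 0.1651]
ee_rot: [1.744, 2.256, -0.86]
force: [-0.7, 0.7, 0.3]
width: 0.0852
```

Run:
```python
from h import *
z=KR.as_matrix()[:,2];
print(pose()[0],delta(KP,KR))
cv2.imwrite('pics/w16.png',optics.read_camera('wrist')[:,:,::-1])
```

```text
[ 0.66458049 -0.01600493  0.16510094] (array([ -5.44391125,  -4.63250326, 100.46067746]), array([0.43479225, 0.30778658, 1.1662012 ]))
```

View pics/w16.png

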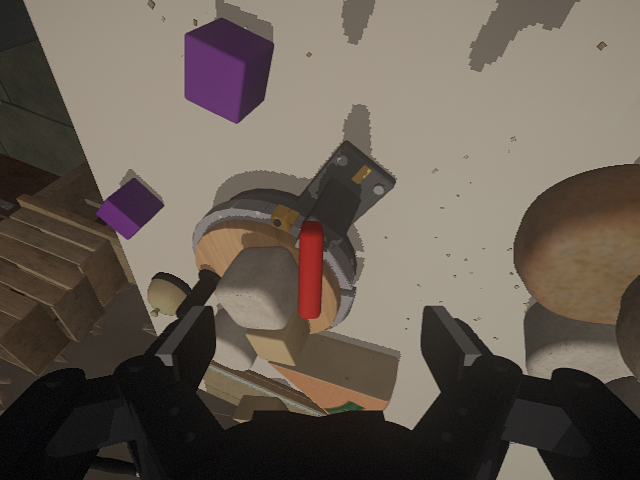

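Run:
```python
from h import *
print(KR.as_matrix().round(3))
a=np.radians(76.5);g=C0+.052*np.array([np.cos(a),np.sin(a)]);print('goat',g,'z .066-.128, half .031')
for dz in(0,-.03,-.06,-.1):
  for y in(-.057,-.042,.057):
    P=KP+KR.apply([0,y,-.046+dz]);print(dz,y,P.round(3),'hdist goat',np.linalg.norm(P[:2]-g).round(3))
```

```text
[[-0.286  0.933 -0.221]
 [ 0.84   0.132 -0.527]
 [-0.462 -0.336 -0.821]]
goat [ 0.60433916 -0.14373676] z .066-.128, half .031
0 -0.057 [ 0.598 -0.058  0.144] hdist goat 0.086
0 -0.042 [ 0.612 -0.056  0.139] hdist goat 0.088
0 0.057 [ 0.704 -0.043  0.105] hdist goat 0.142
-0.03 -0.057 [ 0.604 -0.042  0.168] hdist goat 0.102
-0.03 -0.042 [ 0.618 -0.04   0.163] hdist goat 0.105
-0.03 0.057 [ 0.711 -0.027  0.13 ] hdist goat 0.158
-0.06 -0.057 [ 0.611 -0.026  0.193] hdist goat 0.118
-0.06 -0.042 [ 0.625 -0.024  0.188] hdist goat 0.121
-0.06 0.057 [ 0.717 -0.011  0.155] hdist goat 0.174
-0.1 -0.057 [ 0.62  -0.005  0.226] hdist goat 0.139
-0.1 -0.042 [ 0.634 -0.003  0.221] hdist goat 0.144
-0.1 0.057 [0.726 0.01  0.187] hdist goat 0.196
```

{"api": "send_rows", "payload": {"commands": [[-0.003,-0.003,0.03,0,0,0.6],[-0.002,-0.0015,0.03,0,0,0.6],[0,0,0.02,0,0,0],[0,0,0.008,0,0,0],[0,0,0,0,0,0]]}}

```text
clock: 18.53
tool_pos: [0.6464, -0.0714, 0.1004]
ee_rot: [1.78, 2.217, -0.841]
force: [0.8, -0.1, 0.5]
width: 0.0851
```

Run:
```python
from h import *
z=KR.as_matrix()[:,2];
print(pose()[0],delta(KP,KR),bot.read_state()['force'])
cv2.imwrite('pics/w17.png',optics.read_camera('wrist')[:,:,::-1])
```

```text
[ 0.64635286 -0.07142348  0.10037326] (array([ 5.38284187, -1.48836846, 14.08290373]), array([ 0.8742711 ,  0.1352001 , -1.02674319])) [ 0.75223679 -0.06338617  0.51795676]
```

View pics/w17.png

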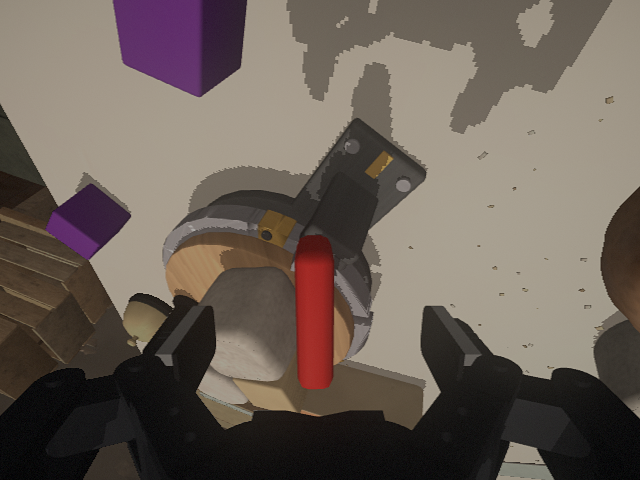

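{"api": "send_rows", "payload": {"commands": [[-0.001,-0.001,0.009,0.4,0,-0.5],[0,0,0.005,0,0,0],[0,0,0,0,0,0]]}}

```text
clock: 18.83
tool_pos: [0.6457, -0.0792, 0.0929]
ee_rot: [1.775, 2.223, -0.845]
force: [0.4, 0.1, -0.9]
width: 0.0852
```

{"api": "send_rows", "payload": {"commands": [[0,0,0,0,0,0],[0,0,0,0,0,0],[0,0,0,0,0,0],[0,0,0,0,0,0],[0,0,0,0,0,0],[0,0,0,0,0,0],[0,0,0,0,0,0]], "gripper": 0.0, "force": 70}}

```text
clock: 19.42
tool_pos: [0.6446, -0.078, 0.0956]
ee_rot: [1.775, 2.222, -0.848]
force: [-3.3, -2.5, 1.7]
width: 0.0145
```

Run:
```python
from h import *
knob();print(delta(KP,KR))
```

```text
t 19.4167 out [ -6.72132932   1.90797791 -26.98713493] F tool [-1.9 -4.   0.6] T [ 0.46  0.01 -0.01] w 0.014524352486616389 rot [ -1.1   0.4 -69.6] [ 0.08  0.81  1.2  -0.54  1.45  0.01]
(array([ 8.19427698, -0.49864776,  6.31706843]), array([ 0.62537759,  0.21629482, -0.68957352]))
```

{"api": "send_rows", "payload": {"commands": [[0,0,-0.002,0,0,0],[0,0,-0.0015,0,0,0],[0,0,-0.0005,0,0,6],[0,0,-0.0004,0,0,6],[0,0,0,0,0,0]]}}

```text
clock: 19.83
tool_pos: [0.6435, -0.0775, 0.097]
ee_rot: [1.971, 1.981, -0.808]
force: [1.4, -6.8, -8.7]
width: 0.0145
```

Run:
```python
from h import *
knob()
```

```text
t 19.8333 out [ -8.1341768    1.33449473 -28.16469967] F tool [-1.2  3.6 10.4] T [-0.85  0.12  0.01] w 0.014465406861005501 rot [ -0.8   0.3 -57.1] [ 0.08  0.81  1.2  -0.54  1.45  0.23]
```

{"api": "send_rows", "payload": {"commands": [[0,0.0003,-0.0008,0,0,6.6],[0,0.0003,-0.0005,0,0,6.6],[0,0.0003,-0.0005,0,0,6.6],[0,0.0003,-0.0005,0,0,6.6],[0,0,0,0,0,0]]}}

```text
clock: 20.25
tool_pos: [0.6423, -0.0782, 0.0964]
ee_rot: [2.304, 1.404, -0.69]
force: [-1.1, 1.6, 2.6]
width: 0.0144
```

Run:
```python
from h import *
knob()
```

```text
t 20.25 out [ -9.01572373   0.94155365 -26.96623   ] F tool [-0.7 -1.6 -2.8] T [-0.06  0.16  0.09] w 0.014380850476282016 rot [ -0.5   0.1 -29.7] [ 0.08  0.81  1.2  -0.54  1.46  0.71]
```

{"api": "send_rows", "payload": {"commands": [[0,0,-0.001,0,0,0],[0,0,-0.001,0,0,0],[0,0,-0.001,0,0,0],[0,0,0,0,0,0]]}}

```text
clock: 20.58
tool_pos: [0.6424, -0.0776, 0.0973]
ee_rot: [2.294, 1.425, -0.698]
force: [-0.4, -6.2, -8.3]
width: 0.0143
```

Run:
```python
from h import *
knob()
cv2.imwrite('pics/w18.png',optics.read_camera('wrist')[:,:,::-1])
```

```text
t 20.5833 out [ -9.12656597   0.85884321 -28.04589593] F tool [ 0.1  2.  10.1] T [-0.7   0.38  0.05] w 0.014272825377978375 rot [ -0.5  -0.  -30.7] [ 0.08  0.81  1.2  -0.54  1.46  0.69]
```

View pics/w18.png

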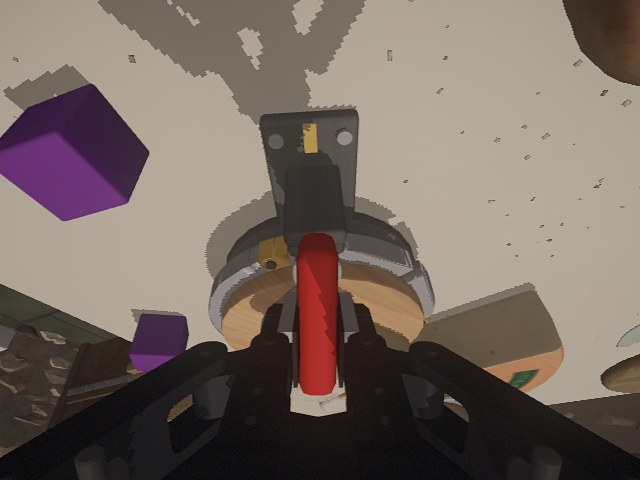

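{"api": "send_rows", "payload": {"commands": [[0,0.0002,-0.0012,0,0,6.6],[0,0.0002,-0.0009,0,0,6.6],[0,0.0002,-0.0008,0,0,6.6],[0,0.0002,-0.0008,0,0,6.6],[0,0,-0.0005,0,0,4],[0,0,0,0,0,0]]}}

```text
clock: 21.13
tool_pos: [0.6411, -0.0772, 0.0969]
ee_rot: [2.507, 0.755, -0.538]
force: [-0.4, -6.6, -8.6]
width: 0.0146
```

Run:
```python
from h import *
knob()
```

```text
t 21.1333 out [ -9.82247996  -0.30756693 -27.66615866] F tool [ 1.2  1.9 10.6] T [-0.64  0.67  0.03] w 0.014611586997914735 rot [-0.3 -0.2 -0.6] [ 0.08  0.81  1.19 -0.54  1.47  1.21]
```

Now let it down, watching how far it goes (expected about 14 mm out on the rim).

{"api": "send_rows", "payload": {"commands": [[0,0,0.001,0,0,1.2],[0,0,0.002,0,0,0],[0,0,0.002,0,0,0],[0,0,0.002,0,0,0],[0,0,0,0,0,0]]}}

```text
clock: 21.55
tool_pos: [0.6398, -0.0813, 0.0906]
ee_rot: [2.506, 0.754, -0.537]
force: [-2.7, 0.5, 1.1]
width: 0.0146
```

Run:
```python
from h import *
knob()
```

```text
t 21.55 out [ -9.50229671  -0.02775856 -19.99157576] F tool [-2.4 -1.6 -0.5] T [ 0.2  -0.18 -0.02] w 0.014582172439764254 rot [-0.3 -0.2 -0.5] [ 0.08  0.82  1.2  -0.54  1.46  1.22]
```

{"api": "send_rows", "payload": {"commands": [[0,0,0,0,0,0],[0,0,0,0,0,0],[0,0,0,0,0,0],[0,0,0,0,0,0],[0,0,-0.02,0,0,0],[0,0,-0.035,0,0,0],[0,0,-0.035,0,0,0],[0,0,-0.035,0,0,0],[0,0,-0.02,0,0,0]], "gripper": 0.085}}

```text
clock: 22.3
tool_pos: [0.671, -0.0034, 0.2098]
ee_rot: [2.505, 0.768, -0.552]
force: [0.6, 0.2, 0.1]
width: 0.0849
```

Run:
```python
from h import *
cv2.imwrite('pics/w19.png',optics.read_camera('wrist')[:,:,::-1])
print(pose()[0],PP,delta(PP+[0,0,.14],PR))
for r in rows(PP+[0,0,.14],PR,20):print([float(a) for a in r])
```

```text
[ 0.67241433 -0.00194217  0.21207932] [ 0.5276 -0.2174  0.0522] (array([-190.83108667,   65.98807634,  164.37008255]), array([22.98681219, 26.80826638, 17.86065066]))
[-0.0095, 0.0033, 0.0082, 1.15, 1.34, 0.89]
[-0.0097, 0.0036, 0.0079, 1.15, 1.34, 0.89]
[-0.0098, 0.0039, 0.0076, 1.15, 1.34, 0.89]
[-0.0099, 0.0042, 0.0073, 1.15, 1.34, 0.89]
[-0.01, 0.0045, 0.007, 1.15, 1.34, 0.89]
[-0.0101, 0.0048, 0.0067, 1.15, 1.34, 0.89]
[-0.0102, 0.0051, 0.0063, 1.15, 1.34, 0.89]
[-0.0102, 0.0054, 0.006, 1.15, 1.34, 0.89]
[-0.0103, 0.0057, 0.0056, 1.15, 1.34, 0.89]
[-0.0103, 0.0059, 0.0053, 1.15, 1.34, 0.89]
[-0.0103, 0.0062, 0.0049, 1.15, 1.34, 0.89]
[-0.0104, 0.0065, 0.0045, 1.15, 1.34, 0.89]
[-0.0104, 0.0067, 0.0042, 1.15, 1.34, 0.89]
[-0.0103, 0.0069, 0.0038, 1.15, 1.34, 0.89]
[-0.0103, 0.0072, 0.0034, 1.15, 1.34, 0.89]
[-0.0103, 0.0074, 0.003, 1.15, 1.34, 0.89]
[-0.0102, 0.0076, 0.0026, 1.15, 1.34, 0.89]
[-0.0102, 0.0078, 0.0022, 1.15, 1.34, 0.89]
[-0.0101, 0.008, 0.0018, 1.15, 1.34, 0.89]
[-0.01, 0.0082, 0.0014, 1.15, 1.34, 0.89]
```

View pics/w19.png

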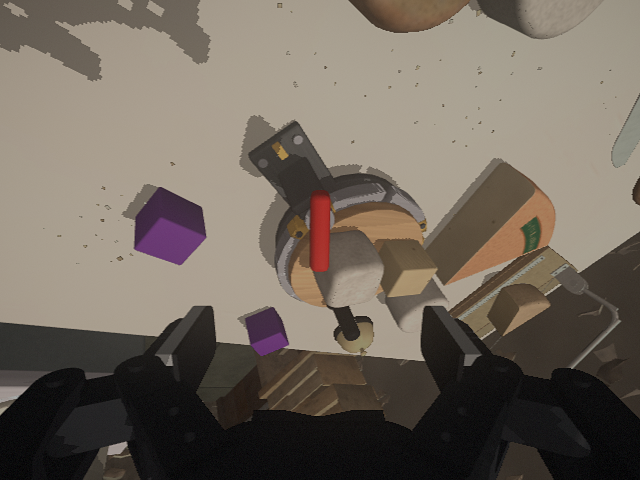

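{"api": "send_rows", "payload": {"commands": [[-0.019,0.007,0.013,2.3,2.7,1.8],[-0.0195,0.008,0.012,2.3,2.7,1.8],[-0.02,0.009,0.012,2.3,2.7,1.8],[-0.02,0.0105,0.011,2.3,2.7,1.8],[-0.0205,0.0115,0.01,2.3,2.7,1.8],[-0.0205,0.0125,0.009,2.3,2.7,1.8],[-0.0205,0.0135,0.008,2.3,2.7,1.8],[-0.0205,0.0145,0.007,2.3,2.7,1.8],[-0.0205,0.0155,0.006,2.3,2.7,1.8],[-0.018,0.0155,0.004,2.3,2.7,1.8],[0,0,0,0,0,0]]}}

```text
clock: 23.27
tool_pos: [0.5313, -0.2156, 0.1982]
ee_rot: [-3.105, -0.42, -0.059]
force: [-0.3, -1.1, -0.3]
width: 0.085
```

Run:
```python
from h import *
cv2.imwrite('pics/w20.png',optics.read_camera('wrist')[:,:,::-1])
p=optics.camera_params('wrist');print(proj(p,[*PP[:2],.126]))
print(pose()[0],PP,delta(PP,PR))
```

```text
[[321.11705583 259.80036828]]
[ 0.53224059 -0.21406091  0.19848447] [ 0.5276 -0.2174  0.0522] (array([-10.7376701 ,   2.2373299 , 145.98468509]), array([-0.57804829, -1.95067473, -0.27097789]))
```

View pics/w20.png

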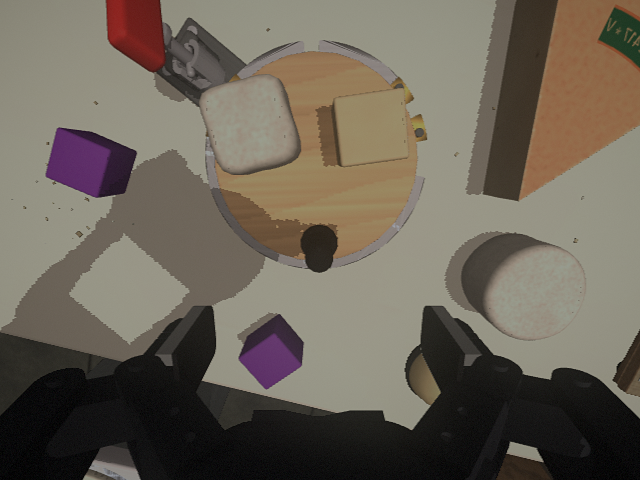

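{"api": "send_rows", "payload": {"commands": [[-0.005,0.001,0.02,-0.6,-2,-0.3],[-0.001,0.001,0.03,0,0,0],[0,0,0.035,0,0,0],[0,0,0.03,0,0,0],[0,0,0.01,0,0,0],[0,0,0,0,0,0]]}}

```text
clock: 23.82
tool_pos: [0.5312, -0.2181, 0.0707]
ee_rot: [3.095, 0.437, 0.007]
force: [0.7, -0.2, 0.0]
width: 0.0848
```

Run:
```python
from h import *
print(pose()[0],PP,delta(PP,PR),bot.read_state()['force'])
```

```text
[ 0.53121263 -0.2180826   0.07071246] [ 0.5276 -0.2174  0.0522] (array([-3.32740625, -1.96153188, 18.4745484 ]), array([0.46459582, 0.01186888, 0.29888814])) [ 0.6628051  -0.16567859  0.04084937]
```

{"api": "send_rows", "payload": {"commands": [[-0.002,-0.001,0.01,0.4,0,0.3],[-0.001,-0.001,0.008,0,0,0],[0,0,0,0,0,0]]}}

```text
clock: 24.07
tool_pos: [0.529, -0.2156, 0.052]
ee_rot: [3.102, 0.435, 0.006]
force: [0.2, -0.1, 0.5]
width: 0.0853
```

{"api": "send_rows", "payload": {"commands": [[0,0,0,0,0,0],[0,0,0,0,0,0],[0,0,0,0,0,0],[0,0,0,0,0,0],[0,0,0,0,0,0],[0,0,0,0,0,0],[0,0,0,0,0,0]], "gripper": 0.0, "force": 50}}

```text
clock: 24.65
tool_pos: [0.5308, -0.2164, 0.0549]
ee_rot: [3.099, 0.434, 0.012]
force: [1.8, 0.2, -8.0]
width: 0.0207
```

Run:
```python
from h import *
tab();print(delta(PP,PR))
```

```text
t 24.65 r 0.0652 post heading -160.22 xhead 15.96 z 0.0549 Ftool [1.7 0.2 8. ] T [0.42 0.33 0.12] w 0.0207
(array([-3.38756397,  0.07041485,  2.69610671]), array([ 0.2742542 , -0.17452184,  0.18203355]))
```

{"api": "send_rows", "payload": {"commands": [[0,-0.0019,0,0,0,1.5],[0,-0.0019,0,0,0,1.5],[0,-0.0012,0,0,0,1],[0,0,0,0,0,0]]}}

```text
clock: 24.98
tool_pos: [0.5298, -0.213, 0.0549]
ee_rot: [3.111, 0.321, 0.013]
force: [1.9, 4.6, 1.1]
width: 0.0208
```

Run:
```python
from h import *
tab()
```

```text
t 24.9833 r 0.0651 post heading -163.34 xhead 11.8 z 0.0549 Ftool [ 2.8 -4.1 -1.2] T [ 1.37  0.29 -0.16] w 0.0208
```

{"api": "send_rows", "payload": {"commands": [[0,-0.0014,0,0,0,1],[0,-0.0014,0,0,0,1],[0,0,0,0,0,0]]}}

```text
clock: 25.23
tool_pos: [0.529, -0.2094, 0.0549]
ee_rot: [3.118, 0.263, 0.013]
force: [1.0, 4.2, 0.8]
width: 0.021
```

Run:
```python
from h import *
tab()
```

```text
t 25.2333 r 0.0649 post heading -166.51 xhead 9.64 z 0.0549 Ftool [ 1.7 -4.  -0.8] T [1.25 0.26 0.25] w 0.021
```

{"api": "send_rows", "payload": {"commands": [[0,-0.0012,0,0,0,1],[0,-0.0012,0,0,0,1],[0,0,0,0,0,0]]}}

```text
clock: 25.48
tool_pos: [0.5286, -0.2071, 0.0549]
ee_rot: [3.122, 0.203, 0.014]
force: [-0.1, 0.1, -0.9]
width: 0.0209
```

Run:
```python
from h import *
tab()
```

```text
t 25.4833 r 0.0648 post heading -168.58 xhead 7.43 z 0.0549 Ftool [-0.1 -0.1  0.9] T [0.59 0.02 0.21] w 0.0209
```

{"api": "send_rows", "payload": {"commands": [[0,-0.0012,0,0,0,1],[0,-0.0012,0,0,0,1],[0,0,0,0,0,0]]}}

```text
clock: 25.73
tool_pos: [0.5286, -0.2072, 0.0549]
ee_rot: [3.121, 0.145, 0.014]
force: [0.9, 2.4, -0.5]
width: 0.0206
```

Run:
```python
from h import *
tab()
f=lambda im,y,x,h,w:cv2.resize(im[y:y+h,x:x+w,::-1],(400,400),interpolation=2)
cv2.imwrite('pics/c12.png',np.hstack([f(optics.read_camera('scene'),180,310,130,130),f(optics.read_camera('side'),200,330,80,80)]))
```

```text
t 25.7333 r 0.0649 post heading -168.56 xhead 5.34 z 0.0549 Ftool [ 1.1 -2.3  0.4] T [ 1.22 -0.12 -0.72] w 0.0206
```

View pics/c12.png

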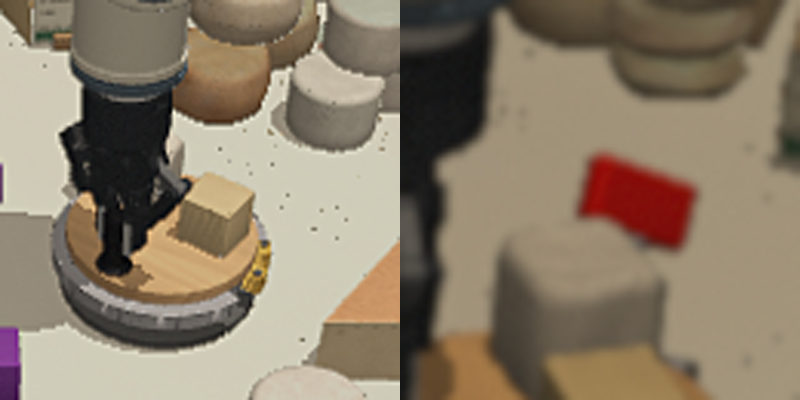

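Run:
```python
from h import *
for n in ('side','scene'):
    im=optics.read_camera(n);h=cv2.cvtColor(im[:,:,::-1].copy(),cv2.COLOR_BGR2HSV)
    r=((h[...,0]<6)|(h[...,0]>174))&(h[...,1]>180)&(h[...,2]>90)
    r[:190]=0;r[260:]=0;r[:,:330]=0;r[:,400:]=0
    v,u=np.where(r);print(n,len(u),u.mean(),v.mean(),u.min(),u.max(),v.min(),v.max())
```

```text
side 237 377.13502109704643 239.73417721518987 367 387 232 248<stdin>:6: RuntimeWarning: Mean of empty slice.
  ret = ret.dtype.type(ret / rcount)
Traceback (most recent call last):
ValueError: zero-size array to reduction operation minimum which has no identity
```

{"api": "send_rows", "payload": {"commands": [[0,0.0013,0,0,0,-1],[0,0.0013,0,0,0,-1],[0,0.0013,0,0,0,0],[0,0,0,0,0,0]]}}

```text
clock: 26.27
tool_pos: [0.5288, -0.2082, 0.0549]
ee_rot: [3.122, 0.208, 0.013]
force: [0.1, 0.3, 0.7]
width: 0.0209
```

Run:
```python
from h import *
tab()
```

```text
t 26.2667 r 0.0649 post heading -167.59 xhead 7.63 z 0.0549 Ftool [ 0.2 -0.3 -0.7] T [ 0.68 -0.08 -0.16] w 0.0209
```

{"api": "send_rows", "payload": {"commands": [[0,0.0015,0,0,0,0],[0,0.0015,0,0,0,0],[0,0,0,0,0,0]]}}

```text
clock: 26.52
tool_pos: [0.5288, -0.2086, 0.0549]
ee_rot: [3.126, 0.211, 0.012]
force: [0.5, 3.6, 0.6]
width: 0.0209
```

Run:
```python
from h import *
tab()
```

```text
t 26.5167 r 0.065 post heading -167.31 xhead 7.73 z 0.0549 Ftool [ 1.  -3.5 -0.7] T [ 0.81 -0.03 -0.31] w 0.0209
```

Locked both ways. Open and lift away, then check.

{"api": "send_rows", "payload": {"commands": [[0,0,0,0,0,0],[0,0,0,0,0,0],[0,0,0,0,0,0],[0,0,0,0,0,0],[0,0,-0.02,0,0,0],[0,0,-0.035,0,0,0],[0,0,-0.035,0,0,0],[0,0,-0.035,0,0,0],[-0.02,0,-0.03,0,0,0],[-0.03,0,-0.02,0,0,0],[-0.02,0,0,0,0,0],[0,0,0,0,0,0]], "gripper": 0.085}}

```text
clock: 27.52
tool_pos: [0.4562, -0.218, 0.2376]
ee_rot: [3.123, 0.214, 0.012]
force: [0.6, -0.6, 0.7]
width: 0.0851
```

Run:
```python
from h import *
p=optics.camera_params('wrist');w=optics.read_camera('wrist');cv2.imwrite('pics/w21.png',w[:,:,::-1])
S=C0+.052*np.array([np.cos(np.radians(FH)),np.sin(np.radians(FH))])
print(pose()[0],'front station at goat-top height px',proj(p,[*S,.128]))
f=lambda im,y,x,h,w:cv2.resize(im[y:y+h,x:x+w,::-1],(400,400),interpolation=2)
ims={n:optics.read_camera(n) for n in('scene','side')}
for n,im in ims.items():
    h=cv2.cvtColor(im[:,:,::-1].copy(),cv2.COLOR_BGR2HSV)
    r=((h[...,0]<6)|(h[...,0]>174))&(h[...,1]>180)&(h[...,2]>90)
    r[:190]=0;r[260:]=0;r[:,:330]=0;r[:,400:]=0
    v,u=np.where(r)
    if len(u):print(n,len(u),u.mean(),v.mean(),u.min(),u.max(),v.min(),v.max())
cv2.imwrite('pics/c13.png',np.hstack([f(ims['scene'],180,310,130,130),f(ims['side'],210,300,120,120)]))
```

```text
[ 0.45782857 -0.21816471  0.23783585] front station at goat-top height px [[246.95071376  10.92744664]]
scene 42 343.76190476190476 213.61904761904762 342 346 209 219
side 239 377.1338912133891 239.7866108786611 367 387 232 248
```

View pics/w21.png

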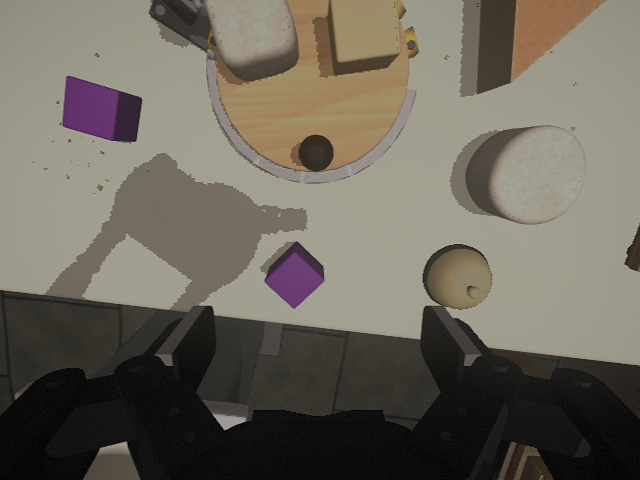

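View pics/c13.png

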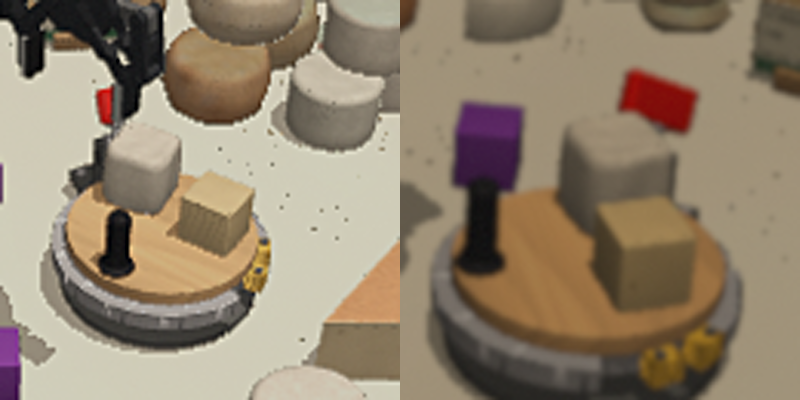

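Run:
```python
from h import *
S=C0+.052*np.array([np.cos(np.radians(FH)),np.sin(np.radians(FH))])
for n,q in(('scene',(357,226)),('side',(365,251))):
    P=plane(optics.camera_params(n),q,.128)[0,:2];print(n,P,S,np.linalg.norm(P-S))
print(bot.read_state()['force'])
```

```text
scene [ 0.61019241 -0.15138178] [ 0.61293495 -0.14661288] 0.005501266734299767
side [ 0.61011992 -0.15441382] [ 0.61293495 -0.14661288] 0.008293317004847513
[-0.31949632  0.00528256 -0.16340183]
```

Run:
```python
from plant import bot
print(bot.sign_off())
```

```text
the job is handed in; nothing more can be done
None
```

I handed the job in at about 28 s with the white cheese at the front and the pin down in the brass stop. Sign-off reported no verdict.

**What I did:**
1. I pulled the plunger out about 23 mm and twisted the knob to its end stop, so it stayed parked.
2. I turned the table clockwise by its post to about 50°.
3. I twisted the knob back, which let the pin down onto the rim, about 14 mm out.
4. I turned the table slowly by the post until the pin dropped at about 57° (1.0 rad).

**Last checks:**
- **Lock:** pushing the post each way moved it by only about 1.5 mm.
- **Pin home:** the red knob's centre in the side view was within half a pixel of where it was at the start. That makes the pin home to within about 2 mm (limit 4 mm).
- **White cheese:** it stood about 5 mm (scene view) to 8 mm (side view) from the front station. The limit is 25 mm.
- **Scene:** both cheeses were upright. The gripper was clear of the table, and I saw no sign that it had touched a cheese. The other cheeses in view looked unmoved, though I did not measure them.

**What disagreed:** the fingertips lie about 33 mm behind the reported tool position. My first close on the knob missed because of this. I measured the offset in the images and allowed for it from then on.

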